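Close the stamping press and stamp the carton

ROBOT

A 6-joint arm with a two-finger parallel gripper is mounted at the origin on the work surface. World frame = base frame: x ahead of the robot, y to its left, z up, the work surface at z = 0. Lengths are in m, angles in rad, forces in N, time in s.
With the tool pointing down it reaches from about 0.375 to 0.9 m from the base axis. Payload 3.1 kg.
Tool frame: the origin (TCP) lies at the very end of the fingers, on their centre line; the grasp point (between the pads) lies 19 mm behind it; z points along the fingers, y is the line along which they close (so a half turn about z gives the same grasp; the last joint's range is limited). The gripper opens to 85 mm and grips with 20 to 120 N. Pads are 22 mm wide; open, the fingers measure 114 mm over their backs; the gripper's body (76 mm by 85 mm) begins 54 mm behind the grasp point. The pads swing forward as they close: fully open they stand 13 mm farther back than shut.
Start: joints at [1.165, 0.527, 1.433, -0, 1.181, -0.178], TCP at [0.141, 0.609, 0.21] pointing down, gripper open.
Joint ranges: [-3.08, 3.08], [-0.75, 2.2], [0.22, 2.44], [-1.43, 4.57], [0, 2.65], [-2.85, 2.85]. Speed limits (rad/s): [2.79, 2.79, 3.14, 3.14, 3.14, 3.14].

INTERFACE

Orientations are given as a unit quaternion [x, y, z, w].
In Python, from station import manip, vision gives the robot as it stands.
- The arm moves only by the tool drive_tool, never from a script. Its argument "deltas" is a list that holds one entry, the list of rows, each a list of 4 numbers: the shift along the tool's x, y, z in mm, then the turn about the tool's z in rad. A call has 1 to 5 rows; each row is the pose to reach, as a shift and turn from the pose commanded when the call began, along the tool's axes at that moment; what a row does not reach only later rows make up. A row lasts 1/12 s, in which the tool goes at most 41.7 mm and 7.16 degrees, less where a joint would pass 70% of its speed; a pose out of reach is approached as far as the arm can. A call with a gripper value outside its range is refused whole. "jaw" is the finger opening in mm, from 0 to 85.4, set as the call begins (left out, the last holds). The fingers move at their own pace and stop on an object; "force" is the grip in N (left out, the last holds). Time passes only in rows, so rows that repeat a pose let the fingers close. It gives the time, the measured TCP pose, the force, the opening and the grip force at its end, in the units of the state.
- manip.sense(): the state, without advancing time (a new reading comes with each control period).
- vision.snapshot(name): name is "scene" or "top" or "wrist"; returns the picture (400x640x3 uint8, red, green, blue); there is no depth.
- vision.camera_model(name): a dict with "camera_matrix" (3x3 intrinsics, pixels), "rvec" (rotation vector, rad) and "tvec" (3), from world to camera coordinates, as OpenCV has them. Camera axes: x right, y down, z forward; pixel columns grow to the right and rows downward; lengths in m; the calibration is good to about 2 mm. A picture is of the moment at which its call begins: read the wrist's pose just before it. camera_model takes no time and is no camera call; for the wrist camera it gives the pose at the moment of the call.
- manip.sign_off(): hands the job in; it is judged then, once.
The state is a dict: "t": time; "q": joint angles; "qd": joint speeds; "tau": joint torques, N m; "tcp_pos": TCP position; "tool_rot": TCP orientation; "force": force on the tool from outside, world axes, zero at the start; "ft_torque": the same for the moment, N m; "finger_gap": opening from 0.0 (shut) to 1.0 (fully open); "gripper_force": force on a finger pad.
Only numpy, scipy, OpenCV 4.12 (cv2) and the standard library are available. Lean on these libraries where they do the work, as an engineer would, in place of code of your own. Each camera call takes 0.05 s, during which the arm holds its last target. There are 200 camera calls.

TASK

The carton is already in the blue date-stamping press. Swing the white cover down over the tray and press it gently but fully home against its spring bumpers; only then push the red treadle under the front of the press gently down to its stop, hold it there for about a second and let it spring back up. Do not slam the cover, leave the carton in the tray and do not disturb the parcel, the tub or the screwdriver standing around.

Things in the scene. Friction and masses are not known exactly. Their poses are not given: they have to be found in the camera images.
- press: Blue bench press, fixed; origin at the centre of its underside, front faces its own -x (roughly to the robot's left, +y), z up. Foot plate 160 (x) x 200 (y) x 10 mm. Column x -12..+80, y +-90, up to z 100, carrying a tray that overhangs the treadle: tray underside z 100, front face x -80.
- tray_in (a point): Centre of the tray's floor (press frame z 110). The tray is open-topped, outside 160 (x) x 200 (y) mm, rim 50 mm above its floor (press z 160), walls 10 to 14 thick.
- bumper_mid (a point): Point midway between two black rubber spring bumpers, level with their tops at rest: press frame x -72, z 169. They are pins 10 mm in diameter at y +-75 that stand 9 mm above the tray's front rim and are pushed in by the cover.
- cover (a joint): White cover: 0 = closed on the rim, 1.57 = upright, more = leaning back (limit 2.0). Stiff friction hinge: stays where left, never falls; takes about 3 to 9 N at the free edge. Below about 0.05 rad the bumpers push back too: the last 8 mm need up to 13 N at the edge, then a hard stop. Once home it stays.
- cover_hinge (a point): Middle of the cover's hinge line, which runs along the press's y at its far side (press frame x +80, z 160). Axes are the cover's: at 0 rad parallel to the press's. On the cover's outside is a grey housing 65 long x 90 wide x 24 mm high, from 32 to 98 mm from the hinge; the rest of the cover is a bare flat slab.
- cover_edge (a point): Middle of the cover's free edge, mid-thickness (cover frame x -165, z +7). The cover is a slab 165 long, 200 wide (y), 12 thick, from z 1 to 13 mm in the cover's frame (13 = outside, the top when closed); a flush orange strip covers the 24 mm next to this edge. It can be pinched across its 12 mm thickness.
- treadle (a joint): Angle of the red treadle: 0 = up at rest, 0.25 = down on its stop. A spring returns it; at the tip it takes about 3 N to start and about 12 N at the stop.
- treadle_tip (a point): Middle of the treadle's front upper edge. A plate 75 long (x), 90 wide, 8 thick, hinged at its far end under the tray (press x -12, z 45). At rest the tip is at press x -87, z 49: only 7 mm in front of the tray's face, 51 mm below the tray; it sinks 18 mm. Reach it with a tilted tool: hand out in front, fingers pointing in under the tray.
- carton: Cardboard carton 90 x 120 x 38 mm high lying in the tray, below the rim; origin at the centre of its underside. It stays there.
- parcel: Bystander: loose cardboard parcel 110 x 80 x 70 mm high, on the press's +y side; origin at the centre of its underside.
- tub: Bystander: loose white plastic tub, 72 mm in diameter and 90 high, behind the press (its +x); origin at the centre of its underside.
- screwdriver: Bystander: loose screwdriver lying on the table behind the press, beyond the tub; origin at the middle of its underside.
There are look-alikes about, which are no part of the job. What is shaped like the carton but black or yellow is not meant.

How it is judged:
On the way, in this order (a step that is already met when the one before it is completed fails the run):
1. the cover is fully home (value of joint cover below 0.02 rad and value of joint treadle below 0.05 rad), for 0.3 s.
2. the treadle is held down on its stop with the cover home (value of joint cover below 0.02 rad and value of joint treadle above 0.225 rad), for 0.4 s.
At the end, for the whole second after the job is handed in: Cover home (below 0.02 rad), treadle back up (below 0.03 rad), carton in the tray (origin within 70 mm in x and 80 mm in y of the press centre, 100 to 125 mm up), parcel and tub upright within 0.15 rad (value of joint cover below 0.02 rad and value of joint treadle below 0.03 rad and x of carton in the frame of press between -0.07 and 0.07 m and y of carton in the frame of press between -0.08 and 0.08 m and z of carton in the frame of press between 0.1 and 0.125 m and angle between each of parcel, tub's own z axis and vertical below 0.15 rad); the robot touches nothing.
It fails at once if the treadle is pressed (over 0.08 rad) while the cover is not home (over 0.05 rad) (value of joint treadle above 0.08 rad and value of joint cover above 0.05 rad).
It fails at once if the cover is slammed (closing faster than 3 rad/s) (velocity of joint cover below -3 rad/s).
It fails at once if the press, cover or treadle is forced (fingers push on it with over 60 N while closing the last part or afterwards) (contact force between the fingers and press above 60 N and value of joint cover below 0.3 rad).
It fails at once if a bystander is shifted by 30 mm or more (distance of any of parcel, tub, screwdriver from where it was at the start of the episode above 0.03 m).
It also fails if it takes over 72 s, if anything falls off the work surface, if the arm or the gripper's body presses on something with over 40 N, if the wrist force passes 120 N, or if a joint passes its speed limit or range.

## Working session

There is one attempt and no reset: what is moved stays moved. The work goes in short steps, Python scripts to look and compute and a tool call to move; the robot and the scene stay as the last step left them, time stands still between calls to the robot, and variables do not carry over. Pictures are saved under pics/ and viewed, at most 10 in all, crops included, and the job is handed in when it is done.

Besides the shell and the picture viewer there is one more tool, called after "Call:" by a JSON object that holds its "op" and its "data", one argument or row to a line. drive_tool: Moves the arm, as the interface text tells. Its arguments: {"type":"object","properties":{"deltas":{"type":"array"},"jaw":{"type":"number"},"force":{"type":"number"}},"required":["deltas"]}

```bash
mkdir -p pics; ls; python3 - <<'E'
from station import manip, vision
import cv2
s=manip.sense();print({k:s[k] for k in('t','tcp_pos','tool_rot','finger_gap')})
for n in('scene','top'):
    cv2.imwrite(f'pics/{n}0.png',vision.snapshot(n)[:,:,::-1]);c=vision.camera_model(n);print(n,c)
E
```

```text
pics
{'t': 0.0, 'tcp_pos': array([0.14077889, 0.60814073, 0.20940045]), 'tool_rot': array([ 1.13622922e-01,  9.93523319e-01, -1.07026876e-03, -3.17405237e-04]), 'finger_gap': 1.0038731754195587}
scene {'camera_matrix': array([[470.84040753,   0.        , 326.32023345],
       [  0.        , 470.84040753, 195.03580067],
       [  0.        ,   0.        ,   1.        ]]), 'rvec': array([ 2.31404214,  1.24094705, -0.37455588]), 'tvec': array([-0.19910596, -0.33434011,  1.47527559])}
top {'camera_matrix': array([[374.13121414,   0.        , 311.64006751],
       [  0.        , 374.13121414, 197.14821766],
       [  0.        ,   0.        ,   1.        ]]), 'rvec': array([ 2.19584919, -2.13195296,  0.1721918 ]), 'tvec': array([-0.13337093,  0.52185779,  1.01293937])}
```

View pics/scene0.png

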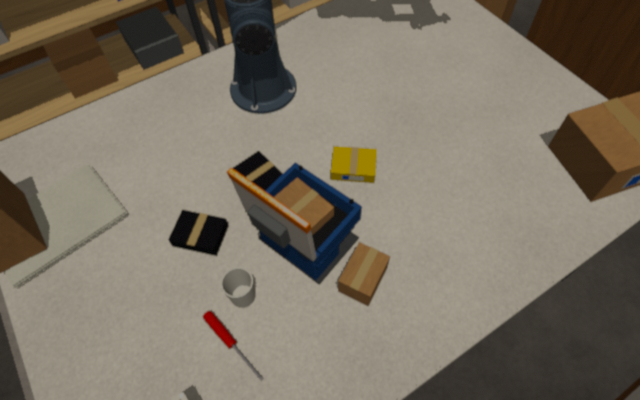

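View pics/top0.png

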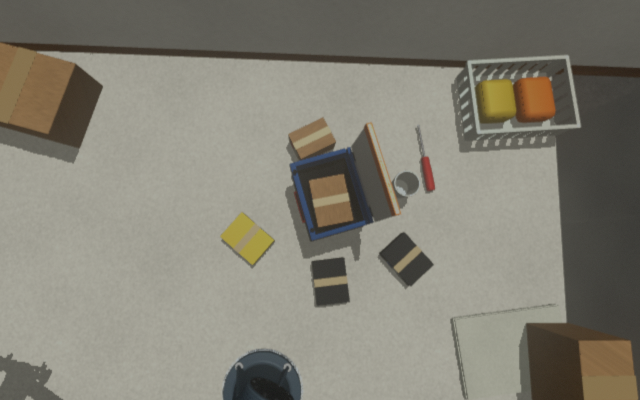

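The press is at top (330,195) and scene (305,215), with the carton inside it at top (331,200). Possible mix-ups are the black boxes at top (330,282) and (405,258), the yellow box at (248,238), and the loose parcel at (312,138). The tub is at (406,184) and the screwdriver at (428,170). The cover is the white slab with an orange edge running from (368,124) to (398,215).

```bash
python3 - <<'E'
import cv2,numpy as np
a=cv2.imread('pics/top0.png')[110:250,270:430];b=cv2.imread('pics/scene0.png')[140:290,215:375]
a=cv2.resize(a,None,fx=5,fy=5,interpolation=cv2.INTER_CUBIC)[:600];b=cv2.resize(b,None,fx=5,fy=5,interpolation=cv2.INTER_CUBIC)[:600]
f=lambda i:np.clip(i.astype(float)*1.6+20,0,255).astype('uint8')
cv2.imwrite('pics/c_top.png',f(a));cv2.imwrite('pics/c_sc.png',f(b))
E
```

```text
(no output)
```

View pics/c_top.png

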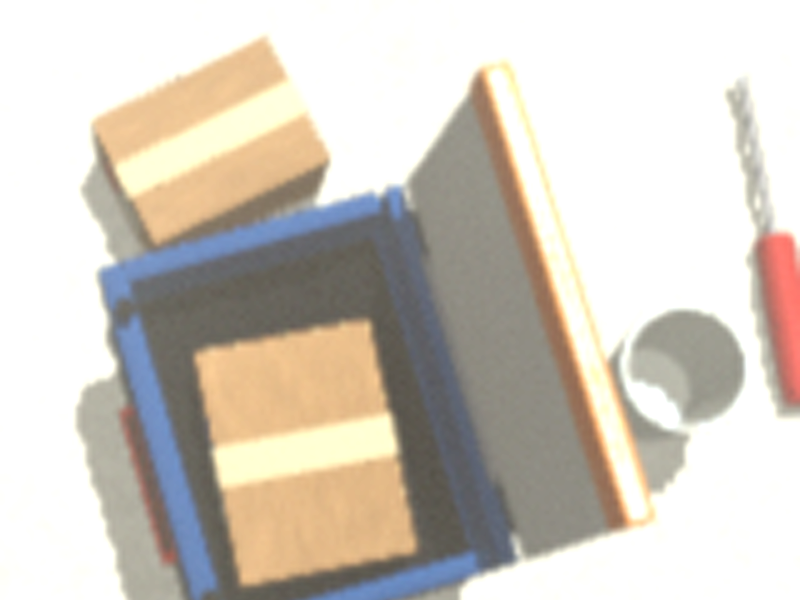

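View pics/c_sc.png

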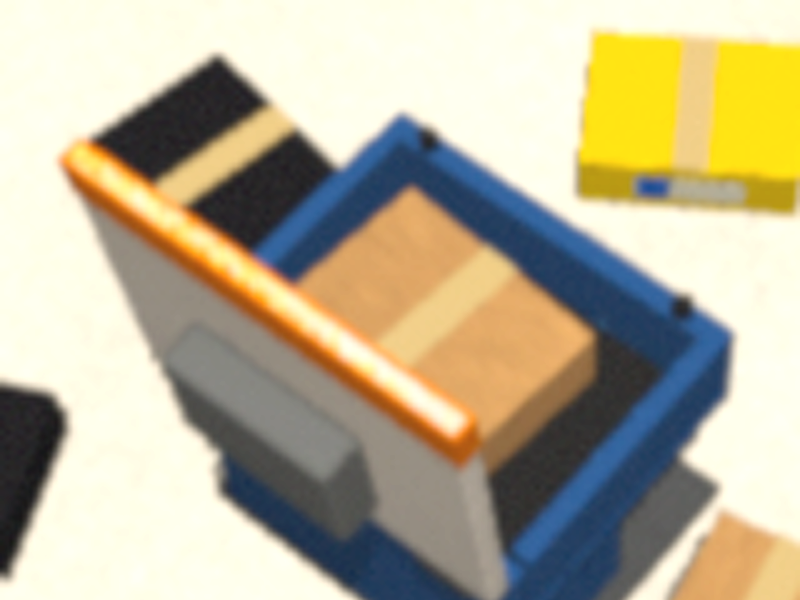

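Crops: the carton is brown and lies in the tray at about c_top (305,450). The bumpers are at c_sc (428,135) and (683,305). The cover's edge face runs from c_top (500,66) to (637,520), and in c_sc from (78,150) to (465,420).

```bash
cat > h.py <<'E'
import cv2,numpy as np
from station import manip,vision
from scipy.spatial.transform import Rotation as R
def ray(n,p):
    c=vision.camera_model(n);Rm=cv2.Rodrigues(c['rvec'])[0]
    d=np.linalg.inv(c['camera_matrix'])@[p[0],p[1],1.];return -Rm.T@c['tvec'],Rm.T@d
def plane(n,p,z):
    o,d=ray(n,p);return o+d*(z-o[2])/d[2]
def tri(a,b,na='top',nb='scene'):
    o1,d1=ray(na,a);o2,d2=ray(nb,b);s=np.linalg.lstsq(np.c_[d1,-d2],o2-o1,rcond=None)[0]
    p,q=o1+s[0]*d1,o2+s[1]*d2;return (p+q)/2,np.linalg.norm(p-q)
T=lambda u,v:(270+u/5-.4,110+v/5-.4)
S=lambda u,v:(215+u/5-.4,140+v/5-.4)
E
python3 - <<'E'
from h import *
np.set_printoptions(precision=4,suppress=True)
bp,bm=plane('scene',S(683,301),.169),plane('scene',S(428,130),.169)
print('bump',bp,bm,np.linalg.norm(bp-bm))
print('top bump+',plane('top',T(122,310),.169))
fp,fm=plane('scene',S(730,330),.16),plane('scene',S(403,115),.16);print('front c',fp,fm,np.linalg.norm(fp-fm))
print('top front+',plane('top',T(103,268),.16),'back+',plane('top',T(385,192),.16))
print('edge+',tri(T(500,66),S(465,422)));print('edge-',tri(T(637,520),S(78,150)))
img=cv2.imread('pics/top0.png');hsv=cv2.cvtColor(img,cv2.COLOR_BGR2HSV)
m=cv2.inRange(hsv,(100,90,40),(125,255,255));m[:,:280]=0;m[:,380:]=0;m[:140]=0;m[250:]=0
pts=np.argwhere(m)[:,::-1];ex=[pts[np.argmin(pts@v)] for v in ([1,1],[1,-1],[-1,-1],[-1,1])];print(ex,[plane('top',e,.16) for e in ex])
E
```

```text
bump [ 0.573  -0.0701  0.169 ] [ 0.429  -0.1154  0.169 ] 0.15090398723284898
top bump+ [ 0.57   -0.0695  0.169 ]
front c [ 0.5929 -0.0579  0.16  ] [ 0.4091 -0.1176  0.16  ] 0.1932469183843941
top front+ [ 0.5928 -0.059   0.16  ] back+ [ 0.6368 -0.1997  0.16  ]
edge+ (array([ 0.6476, -0.226 ,  0.3269]), np.float64(0.0036928337961174154))
edge- (array([ 0.4594, -0.2849,  0.3214]), np.float64(0.002457562532735452))
[array([291, 164]), array([311, 238]), array([365, 223]), array([349, 148])] [array([ 0.5909, -0.0611,  0.16  ]), array([ 0.4085, -0.1162,  0.16  ]), array([ 0.449, -0.248,  0.16 ]), array([ 0.637 , -0.2058,  0.16  ])]
```

```bash
cat >> h.py <<'E'
O=np.array([.523,-.162,0]);a=np.radians(-72.5);PX=np.array([np.cos(a),np.sin(a),0]);PY=np.array([-PX[1],PX[0],0])
def toP(p): p=np.asarray(p)-O;return np.array([p@PX,p@PY,p[2]])*1000
def where():
    s=manip.sense();r=R.from_quat(s['tool_rot']).as_matrix();y=r[:,1]
    F=np.asarray(s['force']);print('t',round(s['t'],2),'press mm',toP(s['tcp_pos']).round(1),'yaw off',round(float(np.arctan2(y@PY,-y@PX)),3),'toolz',r[:,2].round(3),'F(press)',np.round([F@PX,F@PY,F[2]],1),'gap',round(s['finger_gap'],2),'q',np.round(s['q'],2))
E
python3 -c "
from h import *
where()"
```

```text
t 0.1 press mm [-849.5 -132.9  209.5] yaw off 0.533 toolz [-0.001 -0.002 -1.   ] F(press) [ 0.2  0.1 -0.5] gap 1.0 q [ 1.16  0.53  1.43  0.    1.18 -0.18]
```

Call:
{"op": "drive_tool", "data": {
  "deltas": [
    [[0,0,-38,-0.106],[0,0,-76,-0.212],[0,0,-114,-0.318],[0,0,-152,-0.424],[0,0,-190,-0.532]]
  ],
  "jaw": 0
}}

```text
t: 0.52
tcp_pos: [0.1408, 0.6083, 0.4017]
tool_rot: [-0.154, 0.988, -0.001, -0.0]
force: [-0.6, 1.3, 0.2]
finger_gap: 0.297
gripper_force: 0.0
```

```bash
python3 -c "
from h import *
where()"
```

```text
t 0.52 press mm [-849.6 -132.8  401.7] yaw off -0.004 toolz [-0.001 -0.001 -1.   ] F(press) [-1.4 -0.2  0.2] gap 0.3 q [ 1.16  0.38  1.15  0.    1.61 -0.72]
```

Call:
{"op": "drive_tool", "data": {
  "deltas": [
    [[-27,-30,0,0],[-54,-60,0,0],[-81,-90,0,0],[-108,-120,0,0],[-133,-150,0,0]]
  ]
}}

```text
t: 0.93
tcp_pos: [0.3141, 0.5043, 0.3999]
tool_rot: [-0.152, 0.988, -0.0, -0.0]
force: [2.0, -0.3, -0.0]
finger_gap: -0.001
gripper_force: 0.0
```

Call:
{"op": "drive_tool", "data": {
  "deltas": [
    [[0,-40,0,0],[0,-80,0,0],[0,-120,0,0],[0,-160,0,0],[0,-200,0,0]]
  ]
}}

```text
t: 1.35
tcp_pos: [0.3727, 0.3128, 0.3999]
tool_rot: [-0.152, 0.988, -0.0, -0.0]
force: [0.9, -0.8, 0.3]
finger_gap: 0.001
gripper_force: 0.0
```

Call:
{"op": "drive_tool", "data": {
  "deltas": [
    [[0,-40,0,0],[0,-80,0,0],[0,-120,0,0],[0,-160,0,0],[0,-200,0,0]]
  ]
}}

```text
t: 1.77
tcp_pos: [0.4325, 0.1221, 0.4002]
tool_rot: [-0.152, 0.988, 0.0, -0.0]
force: [1.4, 0.2, -0.1]
finger_gap: -0.001
gripper_force: 0.0
```

Call:
{"op": "drive_tool", "data": {
  "deltas": [
    [[0,-40,0,0],[0,-80,0,0],[0,-120,0,0],[0,-160,0,0],[0,-200,0,0]]
  ]
}}

```text
t: 2.18
tcp_pos: [0.4925, -0.0688, 0.4001]
tool_rot: [-0.151, 0.988, 0.0, -0.0]
force: [1.1, 0.3, -0.2]
finger_gap: -0.0
gripper_force: 0.0
```

Call:
{"op": "drive_tool", "data": {
  "deltas": [
    [[0,-40,0,0],[0,-80,0,0],[0,-120,0,0],[0,-160,0,0],[0,-200,0,0]]
  ]
}}

```text
t: 2.6
tcp_pos: [0.5525, -0.2595, 0.3998]
tool_rot: [-0.151, 0.988, 0.0, -0.0]
force: [1.0, 0.7, 0.8]
finger_gap: 0.0
gripper_force: 0.0
```

Call:
{"op": "drive_tool", "data": {
  "deltas": [
    [[0,-25,0,0],[0,-50,0,0],[0,-50,0,0]]
  ]
}}

```text
t: 2.85
tcp_pos: [0.5679, -0.3104, 0.3982]
tool_rot: [-0.149, 0.989, -0.0, -0.001]
force: [0.0, 0.5, -0.2]
finger_gap: -0.0
gripper_force: 0.0
```

```bash
python3 -c "
from h import *
where()"
```

```text
t 2.85 press mm [155.1  -1.8 398.2] yaw off 0.006 toolz [-0.001 -0.001 -1.   ] F(press) [-0.5  0.2 -0.2] gap -0.0 q [-0.67  0.42  1.1  -0.    1.62 -2.54]
```

Call:
{"op": "drive_tool", "data": {
  "deltas": [
    [[0,0,30,0],[0,0,60,0],[0,0,90,0],[0,0,105,0]]
  ]
}}

```text
t: 3.18
tcp_pos: [0.5653, -0.3032, 0.2909]
tool_rot: [-0.152, 0.988, 0.003, -0.003]
force: [0.9, 0.1, -1.2]
finger_gap: -0.003
gripper_force: 0.0
```

```bash
python3 -c "
from h import *
where()
i=vision.snapshot('scene')[60:310,175:415,::-1]
j=vision.snapshot('top')[80:280,250:450,::-1]
i=cv2.resize(i,(400,416));j=cv2.resize(j,(400,400))
cv2.imwrite('pics/p1.png',np.hstack([i[:400],j]))"
```

```text
t 3.18 press mm [147.4  -2.1 290.9] yaw off 0.001 toolz [-0.006  0.005 -1.   ] F(press) [ 0.1  0.9 -1.2] gap -0.0 q [-0.67  0.48  1.28  0.    1.39 -2.54]
```

View pics/p1.png

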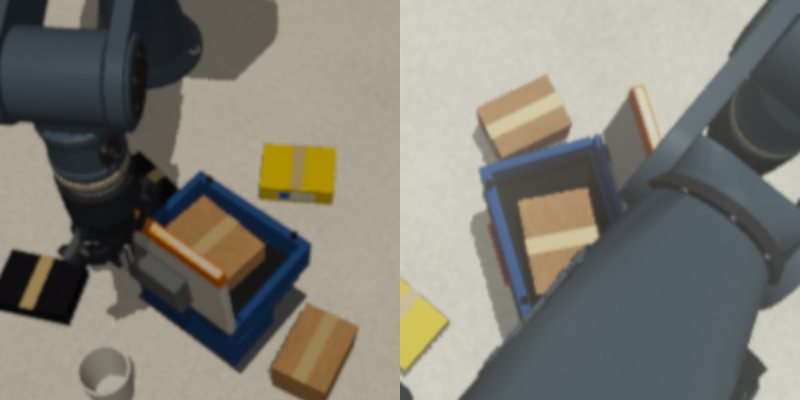

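```bash
python3 -c "
from h import *
def pj(n,p):
    c=vision.camera_model(n);return cv2.projectPoints(np.array([p],float),c['rvec'],c['tvec'],c['camera_matrix'],None)[0].ravel().round(1)
s=manip.sense()
W=lambda x,y,z:O+PX*x+PY*y+[0,0,z]
for q in ([.147,0,.291],[.147,0,.36],[.1,0,.324],[.106,-.1,.324],[.106,.1,.324]):
    u=pj('scene',W(*q));print(q,u,(u-[175,60])*400/240)
"
```

```text
[0.147, 0, 0.291] [250.5 221.9] [125.83333333 269.83333333]
[0.147, 0, 0.36] [244.7 202.8] [116.16666667 238.        ]
[0.1, 0, 0.324] [265.5 196.1] [150.83333333 226.83333333]
[0.106, -0.1, 0.324] [225.5 170.8] [ 84.16666667 184.66666667]
[0.106, 0.1, 0.324] [304.1 227.9] [215.16666667 279.83333333]
```

Call:
{"op": "drive_tool", "data": {
  "deltas": [
    [[0,0,-15,0],[0,12,-15,0],[0,24,-15,0],[0,34,-15,0],[0,42,-15,0]]
  ]
}}

```text
t: 3.7
tcp_pos: [0.5543, -0.2632, 0.3109]
tool_rot: [-0.152, 0.988, 0.0, 0.0]
force: [0.5, 0.1, 0.2]
finger_gap: -0.002
gripper_force: 0.0
```

Call:
{"op": "drive_tool", "data": {
  "deltas": [
    [[0,13,0,0],[0,26,0,0],[0,40,2,0],[0,55,5,0]]
  ]
}}

```text
t: 4.03
tcp_pos: [0.5381, -0.2115, 0.3056]
tool_rot: [-0.152, 0.988, -0.0, 0.0]
force: [-0.2, 0.3, 0.6]
finger_gap: 0.0
gripper_force: 0.0
```

```bash
python3 -c "
from h import *
where()"
```

```text
t 4.03 press mm [ 51.7  -0.5 305.6] yaw off 0.001 toolz [ 0.001 -0.    -1.   ] F(press) [-0.4 -0.1  0.6] gap 0.0 q [-0.57  0.37  1.43  0.    1.34 -2.44]
```

```bash
python3 -c "
from h import *
where()
i=vision.snapshot('scene')[60:310,175:415,::-1]
j=vision.snapshot('top')[80:280,250:450,::-1]
i=cv2.resize(i,(400,416));j=cv2.resize(j,(400,400))
cv2.imwrite('pics/p2.png',np.hstack([i[:400],j]))"
```

```text
t 4.03 press mm [ 51.7  -0.5 305.6] yaw off 0.001 toolz [ 0.001 -0.    -1.   ] F(press) [-0.4 -0.1  0.6] gap 0.0 q [-0.57  0.37  1.43  0.    1.34 -2.44]
```

View pics/p2.png

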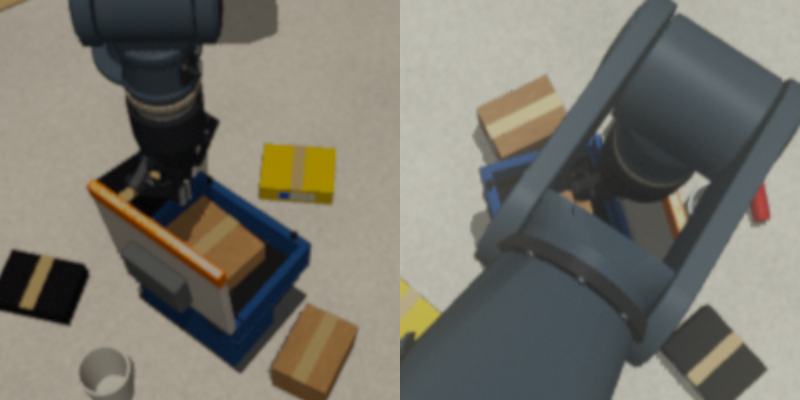

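```bash
cat > edge.py <<'E'
from h import *
np.set_printoptions(precision=1,suppress=True)
def edge(img):
    h=cv2.cvtColor(img,cv2.COLOR_RGB2HSV);m=cv2.inRange(h,(5,150,120),(20,255,255))
    m[:140]=0;m[310:]=0;m[:,:200]=0;m[:,345:]=0
    n,l,st,_=cv2.connectedComponentsWithStats(m);k=1+np.argmax(st[1:,4]);p=np.argwhere(l==k)[:,::-1]
    return p[np.argmin(p[:,0])],p[np.argmax(p[:,0])],len(p)
def onplane(px,yy):
    o,d=ray('scene',px);o=o-O;s=(yy-o@PY)/(d@PY);q=o+s*d;return np.array([q@PX,q[2]])*1000
if __name__=='__main__':
    for im in (cv2.imread('pics/scene0.png')[:,:,::-1].copy(),vision.snapshot('scene')):
        a,b,n=edge(im);print(a,b,n,'-y end x,z',onplane(a,-.1),'+y',onplane(b,.1))
    c=vision.camera_model('scene');u=cv2.projectPoints(np.array([manip.sense()['tcp_pos']]),c['rvec'],c['tvec'],c['camera_matrix'],None)[0].ravel();print('tcp px',u,'in p2',(u-[175,60])*400/240)
E
python3 edge.py
```

```text
[227 172] [331 206] 1263 -y end x,z [103.7 317.3] +y [ 29.4 300.5]
[227 172] [328 207] 878 -y end x,z [103.7 317.3] +y [ 38.4 308.4]
tcp px [283.4 184.5] in p2 [180.7 207.5]
```

The cover hasn't moved (orange end still at scene px (227,172)), and the fingers passed just above its edge. I'll go back over and come down lower.

Call:
{"op": "drive_tool", "data": {
  "deltas": [
    [[0,0,-35,0],[0,0,-70,0],[0,-30,-90,0],[0,-65,-90,0],[0,-100,-90,0]]
  ]
}}

```text
t: 4.6
tcp_pos: [0.5698, -0.3101, 0.3988]
tool_rot: [-0.152, 0.988, -0.003, 0.002]
force: [0.2, -0.4, -0.5]
finger_gap: 0.0
gripper_force: 0.0
```

Call:
{"op": "drive_tool", "data": {
  "deltas": [
    [[0,0,30,0],[0,0,60,0],[0,0,90,0],[0,0,115,0],[0,0,115,0]]
  ]
}}

```text
t: 5.02
tcp_pos: [0.5655, -0.307, 0.274]
tool_rot: [-0.151, 0.989, 0.004, -0.004]
force: [-1.1, 1.1, -1.6]
finger_gap: 0.001
gripper_force: 0.0
```

Call:
{"op": "drive_tool", "data": {
  "deltas": [
    [[0,12,0,0],[0,24,0,0],[0,34,0,0],[0,40,0,0],[0,45,0,0]]
  ]
}}

```text
t: 5.43
tcp_pos: [0.5566, -0.2677, 0.2839]
tool_rot: [-0.152, 0.988, -0.005, 0.002]
force: [1.0, -7.4, 2.7]
finger_gap: 0.002
gripper_force: 3.7
```

```bash
python3 -c "
from h import *
where()"; python3 edge.py
```

```text
t 5.43 press mm [111.    0.3 283.9] yaw off 0.0 toolz [ 0.007 -0.01  -1.   ] F(press) [ 7.4 -1.2  2.7] gap 0.0 q [-0.63  0.44  1.37 -0.    1.32 -2.5 ]
[227 172] [331 206] 1263 -y end x,z [103.7 317.3] +y [ 29.4 300.5]
[271 198] [327 212] 464 -y end x,z [ 12.  106.9] +y [ 41.6 294.2]
tcp px [264.5 210.7] in p2 [149.1 251.1]
```

Call:
{"op": "drive_tool", "data": {
  "deltas": [
    [[0,12,-2,0],[0,24,-4,0],[0,37,-2,0],[0,50,0,0],[0,62,5,0]]
  ]
}}

```text
t: 5.9
tcp_pos: [0.5382, -0.2087, 0.2794]
tool_rot: [-0.152, 0.988, -0.005, 0.003]
force: [1.1, -5.3, 7.5]
finger_gap: -0.002
gripper_force: 3.6
```

```bash
python3 -c "
from h import *
where()"; python3 edge.py|tail -2
```

```text
t 5.9 press mm [ 49.1   0.5 279.4] yaw off 0.001 toolz [ 0.008 -0.009 -1.   ] F(press) [ 5.4 -0.5  7.5] gap -0.0 q [-0.56  0.39  1.48 -0.    1.27 -2.44]
[292 183] [333 199] 409 -y end x,z [-62.   85.3] +y [ 23.4 318. ]
tcp px [287.  190.4] in p2 [186.7 217.3]
```

Call:
{"op": "drive_tool", "data": {
  "deltas": [
    [[0,12,5,0],[0,24,12,0],[0,36,20,0],[0,46,30,0],[0,55,39,0]]
  ]
}}

```text
t: 6.37
tcp_pos: [0.5223, -0.1541, 0.24]
tool_rot: [-0.152, 0.988, -0.003, 0.004]
force: [0.6, -0.1, 8.5]
finger_gap: -0.001
gripper_force: 3.4
```

```bash
python3 -c "
from h import *
where()"; python3 edge.py|tail -2
```

```text
t 6.37 press mm [ -7.7   1.7 240. ] yaw off 0.001 toolz [ 0.008 -0.004 -1.   ] F(press) [0.3 0.6 8.5] gap -0.0 q [-0.49  0.38  1.61  0.    1.15 -2.37]
[312 175] [344 185] 447 -y end x,z [-137.1   35.9] +y [ -9.8 326.3]
tcp px [306.4 183.6] in p2 [219. 206.]
```

Call:
{"op": "drive_tool", "data": {
  "deltas": [
    [[0,9,10,0],[0,17,20,0],[0,24,30,0],[0,30,39,0],[0,35,47,0]]
  ]
}}

```text
t: 6.83
tcp_pos: [0.5122, -0.1221, 0.1916]
tool_rot: [-0.152, 0.988, -0.003, 0.003]
force: [1.1, -5.4, 3.6]
finger_gap: -0.0
gripper_force: 2.7
```

```bash
python3 -c "
from h import *
where()"
```

```text
t 6.83 press mm [-41.3   1.7 191.6] yaw off 0.0 toolz [ 0.007 -0.006 -1.   ] F(press) [ 5.5 -0.5  3.6] gap -0.0 q [-0.45  0.42  1.71 -0.    1.01 -2.32]
```

Call:
{"op": "drive_tool", "data": {
  "deltas": [
    [[0,3,4,0],[0,6,7,0],[0,8,10,0],[0,10,13,0]]
  ]
}}

```text
t: 7.17
tcp_pos: [0.5075, -0.1113, 0.1772]
tool_rot: [-0.151, 0.988, -0.001, 0.001]
force: [1.8, -4.0, 3.0]
finger_gap: 0.002
gripper_force: 2.4
```

Call:
{"op": "drive_tool", "data": {
  "deltas": [
    [[0,0,2,0],[0,0,4,0],[0,0,6,0]]
  ]
}}

```text
t: 7.42
tcp_pos: [0.5066, -0.1096, 0.1704]
tool_rot: [-0.151, 0.989, 0.001, 0.0]
force: [2.3, 1.4, 4.7]
finger_gap: -0.002
gripper_force: 2.6
```

```bash
python3 -c "
from h import *
where()"
```

```text
t 7.42 press mm [-5.490e+01  1.000e-01  1.704e+02] yaw off 0.002 toolz [ 0.     0.003 -1.   ] F(press) [-0.6  2.6  4.7] gap -0.0 q [-0.43  0.44  1.74  0.    0.96 -2.31]
```

Call:
{"op": "drive_tool", "data": {
  "deltas": [
    [[0,0,2,0],[0,0,4,0],[0,0,6,0]]
  ]
}}

```text
t: 7.67
tcp_pos: [0.506, -0.1087, 0.1642]
tool_rot: [-0.151, 0.989, 0.002, -0.0]
force: [1.3, 3.2, 5.4]
finger_gap: 0.001
gripper_force: 2.7
```

Call:
{"op": "drive_tool", "data": {
  "deltas": [
    [[0,0,1,0],[0,0,2,0],[0,0,3,0]]
  ]
}}

```text
t: 7.92
tcp_pos: [0.5057, -0.1084, 0.1611]
tool_rot: [-0.151, 0.989, 0.002, -0.0]
force: [1.9, 3.2, 5.1]
finger_gap: -0.001
gripper_force: 2.7
```

Call:
{"op": "drive_tool", "data": {
  "deltas": [
    [[0,0,1,0],[0,0,2,0]]
  ]
}}

```text
t: 8.08
tcp_pos: [0.5056, -0.1082, 0.1592]
tool_rot: [-0.151, 0.989, 0.003, -0.001]
force: [1.7, 3.7, 9.7]
finger_gap: -0.005
gripper_force: 4.2
```

Call:
{"op": "drive_tool", "data": {
  "deltas": [
    [[0,0,1,0],[0,0,2,0]]
  ]
}}

```text
t: 8.25
tcp_pos: [0.5055, -0.108, 0.1575]
tool_rot: [-0.151, 0.989, 0.003, -0.001]
force: [1.9, 4.9, 9.0]
finger_gap: 0.002
gripper_force: 4.8
```

Call:
{"op": "drive_tool", "data": {
  "deltas": [
    [[0,0,1,0],[0,0,2,0]]
  ]
}}

```text
t: 8.42
tcp_pos: [0.5055, -0.1078, 0.1557]
tool_rot: [-0.151, 0.989, 0.003, -0.001]
force: [0.4, 5.9, 10.9]
finger_gap: 0.0
gripper_force: 5.3
```

Call:
{"op": "drive_tool", "data": {
  "deltas": [
    [[0,0,1,0],[0,0,2,0]]
  ]
}}

```text
t: 8.58
tcp_pos: [0.5054, -0.1076, 0.1538]
tool_rot: [-0.151, 0.989, 0.003, -0.001]
force: [0.5, 5.7, 11.4]
finger_gap: 0.0
gripper_force: 6.0
```

Call:
{"op": "drive_tool", "data": {
  "deltas": [
    [[0,0,1,0],[0,0,2,0]]
  ]
}}

```text
t: 8.75
tcp_pos: [0.5054, -0.1075, 0.152]
tool_rot: [-0.151, 0.989, 0.003, -0.001]
force: [-1.5, 5.8, 20.7]
finger_gap: 0.001
gripper_force: 11.0
```

Call:
{"op": "drive_tool", "data": {
  "deltas": [
    [[0,0,1,0],[0,0,2,0]]
  ]
}}

```text
t: 8.92
tcp_pos: [0.5054, -0.1075, 0.1519]
tool_rot: [-0.151, 0.989, 0.003, -0.0]
force: [-4.5, 7.6, 33.5]
finger_gap: -0.001
gripper_force: 16.8
```

Call:
{"op": "drive_tool", "data": {
  "deltas": [
    [[0,0,1,0],[0,0,1.5,0]]
  ]
}}

```text
t: 9.08
tcp_pos: [0.5055, -0.1075, 0.1518]
tool_rot: [-0.151, 0.989, 0.003, -0.0]
force: [-5.9, 8.0, 39.0]
finger_gap: 0.003
gripper_force: 19.6
```

Call:
{"op": "drive_tool", "data": {
  "deltas": [
    [[0,0,-4,0],[0,0,-20,0],[0,0,-50,0],[0,35,-60,0],[0,70,-60,0]]
  ]
}}

```text
t: 9.5
tcp_pos: [0.4854, -0.0437, 0.2092]
tool_rot: [-0.15, 0.989, 0.0, 0.0]
force: [-0.2, 1.3, -0.1]
finger_gap: 0.001
gripper_force: 0.0
```

Call:
{"op": "drive_tool", "data": {
  "deltas": [
    [[0,35,0,0],[0,70,0,0],[0,100,0,0],[0,100,0,0]]
  ],
  "jaw": 85
}}

```text
t: 9.83
tcp_pos: [0.4489, 0.0567, 0.2062]
tool_rot: [-0.154, 0.988, 0.003, -0.005]
force: [0.3, -0.1, 1.0]
finger_gap: 0.566
gripper_force: 0.0
```

```bash
python3 -c "
from h import *
where()
i=vision.snapshot('scene')[100:320,195:415,::-1]
j=vision.snapshot('wrist')[:,:,::-1]
i=cv2.resize(i,(400,400));j=cv2.resize(j,(400,250))
o=np.zeros((400,800,3),'uint8');o[:,:400]=i;o[:250,400:]=j
cv2.imwrite('pics/p3.png',o)"
```

```text
t 9.83 press mm [-230.9   -4.9  206.2] yaw off -0.003 toolz [-0.011  0.004 -1.   ] F(press) [0.2 0.3 1. ] gap 0.57 q [-0.12  0.31  1.85  0.    1.   -2.01]
```

View pics/p3.png

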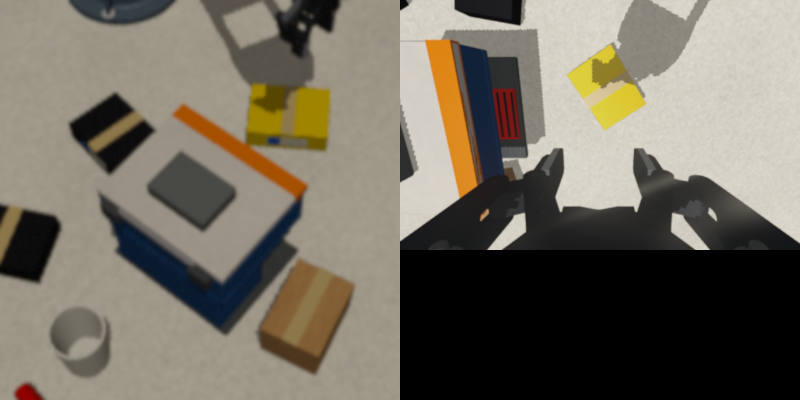

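The cover is closed (grey slab flat, with its orange edge along the front rim), the carton is inside, and the bystanders haven't moved. The treadle shows at p3 (507,113), just in front of the tray. The drive has no tilt axis, so I'll test whether the "out of reach" handling at the inner reach limit tilts the tool, at an azimuth where that tilt would point into the press.

Call:
{"op": "drive_tool", "data": {
  "deltas": [
    [[0,40,-10,0],[0,80,-20,0],[0,120,-30,0],[0,160,-40,0],[0,200,-50,0]]
  ],
  "jaw": 0
}}

```text
t: 10.35
tcp_pos: [0.3947, 0.2426, 0.2577]
tool_rot: [-0.15, 0.989, -0.0, -0.002]
force: [1.1, 0.1, -0.9]
finger_gap: 0.047
gripper_force: 0.0
```

Call:
{"op": "drive_tool", "data": {
  "deltas": [
    [[15,37,0,0],[30,74,0,0],[45,111,0,0],[65,147,0,0],[85,183,0,0]]
  ]
}}

```text
t: 10.77
tcp_pos: [0.2587, 0.3916, 0.2572]
tool_rot: [-0.15, 0.989, -0.001, -0.001]
force: [0.5, 1.9, 0.8]
finger_gap: -0.002
gripper_force: 0.0
```

Call:
{"op": "drive_tool", "data": {
  "deltas": [
    [[30,27,0,0],[60,54,0,0],[90,81,0,0],[120,108,0,0],[150,135,0,0]]
  ]
}}

```text
t: 11.18
tcp_pos: [0.0751, 0.4749, 0.2572]
tool_rot: [-0.15, 0.989, -0.001, -0.001]
force: [-0.5, 0.4, 0.5]
finger_gap: 0.001
gripper_force: 0.0
```

Call:
{"op": "drive_tool", "data": {
  "deltas": [
    [[40,5,0,0],[80,10,0,0],[120,15,0,0],[160,20,0,0],[200,20,0,0]]
  ]
}}

```text
t: 11.6
tcp_pos: [-0.1215, 0.4342, 0.2573]
tool_rot: [-0.15, 0.989, -0.001, -0.0]
force: [-0.1, 0.9, 0.4]
finger_gap: 0.001
gripper_force: 0.0
```

```bash
python3 -c "
from h import *
where()"
```

```text
t 11.6 press mm [-762.4 -435.4  257.3] yaw off 0.003 toolz [-0.    -0.002 -1.   ] F(press) [-0.9  0.2  0.4] gap 0.0 q [ 1.59  0.23  1.79  0.    1.13 -0.28]
```

Call:
{"op": "drive_tool", "data": {
  "deltas": [
    [[32,0,0,0],[64,0,0,0],[96,0,0,0],[127,0,0,0]]
  ]
}}

```text
t: 11.93
tcp_pos: [-0.2423, 0.3954, 0.2572]
tool_rot: [-0.151, 0.989, -0.002, 0.0]
force: [0.2, 0.6, -0.1]
finger_gap: -0.0
gripper_force: 0.0
```

Call:
{"op": "drive_tool", "data": {
  "deltas": [
    [[0,-30,0,0],[0,-60,0,0],[0,-90,0,0],[0,-120,0,0],[0,-150,0,0]]
  ]
}}

```text
t: 12.35
tcp_pos: [-0.1958, 0.2515, 0.2571]
tool_rot: [-0.151, 0.989, -0.002, 0.0]
force: [0.2, 0.4, -0.0]
finger_gap: -0.002
gripper_force: 0.0
```

```bash
python3 -c "
from h import *
where()"
```

```text
t 12.35 press mm [-610.5 -561.2  257.1] yaw off 0.003 toolz [ 0.001 -0.003 -1.   ] F(press) [-0.3  0.3 -0. ] gap -0.0 q [1.88 0.02 2.05 0.   1.08 0.  ]
```

Call:
{"op": "drive_tool", "data": {
  "deltas": [
    [[0,-30,0,0],[0,-60,0,0],[0,-90,0,0],[0,-120,0,0],[0,-150,0,0]]
  ]
}}

```text
t: 12.77
tcp_pos: [-0.1511, 0.1083, 0.2573]
tool_rot: [-0.15, 0.989, -0.002, 0.0]
force: [-0.5, 0.4, -0.2]
finger_gap: -0.001
gripper_force: 0.0
```

```bash
python3 -c "
from h import *
where()"
```

```text
t 12.77 press mm [-460.5 -561.6  257.3] yaw off 0.003 toolz [ 0.001 -0.003 -1.   ] F(press) [-0.5 -0.4 -0.2] gap -0.0 q [ 1.88 -0.28  2.27  0.    1.15  0.01]
```

```bash
python3 - <<'E'
import numpy as np
from scipy.optimize import least_squares
from h import *
D=[(.527,1.433,.1408,.6083,.2094),(.38,1.15,.1408,.6083,.4017),(.42,1.10,.5679,-.3104,.3982),(.23,1.79,-.1215,.4342,.2573),(.02,2.05,-.1958,.2515,.2571),(-.28,2.27,-.1511,.1083,.2573),(.44,1.74,.5066,-.1096,.1704),(.31,1.85,.4489,.0567,.2062)]
D=np.array(D)
f=lambda p:np.r_[p[0]*np.sin(D[:,0])+p[1]*np.sin(D[:,0]+D[:,1])+p[2]-np.sqrt(D[:,2]**2+D[:,3]**2-p[4]**2),p[0]*np.cos(D[:,0])+p[1]*np.cos(D[:,0]+D[:,1])+p[3]-D[:,4]]
r=least_squares(f,[.4,.4,0,0,.112]);print(r.x.round(4),abs(r.fun).max())
L1,L2,c,zc,d=r.x
for q2,q3 in [(-.28,2.44),(-.75,2.44),(0,2.44),(.5,2.44),(.0,.22),(.3,.22),(1,.22),(.7,2.44),(.6,.22)]:
    print(q2,q3,'rho,z tooldown',(L1*np.sin(q2)+L2*np.sin(q2+q3)+c).round(3),(L1*np.cos(q2)+L2*np.cos(q2+q3)+zc).round(3),'q5',round(np.pi-q2-q3,2))
E
```

```text
[ 0.5841  0.3867 -0.0183 -0.1455  0.    ] 0.041170071569508915
-0.28 2.44 rho,z tooldown 0.142 0.201 q5 0.98
-0.75 2.44 rho,z tooldown -0.033 0.236 q5 1.45
0 2.44 rho,z tooldown 0.231 0.143 q5 0.7
0.5 2.44 rho,z tooldown 0.339 -0.012 q5 0.2
0.0 0.22 rho,z tooldown 0.066 0.816 q5 2.92
0.3 0.22 rho,z tooldown 0.346 0.748 q5 2.62
1 0.22 rho,z tooldown 0.836 0.303 q5 1.92
0.7 2.44 rho,z tooldown 0.359 -0.085 q5 0.0
0.6 0.22 rho,z tooldown 0.594 0.6 q5 2.32
```

Call:
{"op": "drive_tool", "data": {
  "deltas": [
    [[0,0,25,0],[0,0,50,0],[0,0,75,0],[0,0,100,0],[0,0,120,0]]
  ]
}}

```text
t: 13.18
tcp_pos: [-0.1683, 0.1228, 0.1568]
tool_rot: [-0.15, 0.989, -0.006, 0.006]
force: [0.4, 0.5, 0.7]
finger_gap: -0.004
gripper_force: 0.0
```

```bash
python3 -c "
from h import *
where()"
```

```text
t 13.18 press mm [-479.5 -573.6  156.8] yaw off 0.005 toolz [ 0.013 -0.01  -1.   ] F(press) [-0.4  0.5  0.7] gap -0.0 q [ 1.96  0.08  2.44 -0.01  0.63  0.1 ]
```

Call:
{"op": "drive_tool", "data": {
  "deltas": [
    [[0,-15,15,0],[0,-30,30,0],[0,-40,40,0],[0,-40,40,0],[0,-40,40,0]]
  ]
}}

```text
t: 13.6
tcp_pos: [-0.1845, 0.0989, 0.147]
tool_rot: [-0.152, 0.988, -0.014, 0.016]
force: [0.0, -0.1, 0.4]
finger_gap: 0.002
gripper_force: 0.0
```

```bash
python3 -c "
from h import *
where()"
```

```text
t 13.6 press mm [-461.6 -596.3  147. ] yaw off 0.001 toolz [ 0.035 -0.023 -0.999] F(press) [ 0.1 -0.   0.4] gap 0.0 q [ 2.12  0.14  2.44 -0.03  0.6   0.27]
```

Call:
{"op": "drive_tool", "data": {
  "deltas": [
    [[0,30,-30,0],[0,60,-60,0],[0,90,-90,0],[0,90,-90,0]]
  ]
}}

```text
t: 13.93
tcp_pos: [-0.2186, 0.1972, 0.2397]
tool_rot: [-0.15, 0.989, -0.004, 0.012]
force: [-1.0, 1.3, 0.1]
finger_gap: 0.0
gripper_force: 0.0
```

```bash
python3 -c "
from h import *
where()"
```

```text
t 13.93 press mm [-565.6 -599.2  239.7] yaw off 0.004 toolz [ 0.025 -0.003 -1.   ] F(press) [-1.5 -0.6  0.1] gap 0.0 q [ 2.05  0.02  2.12 -0.02  1.02  0.19]
```

Tilt gained at a joint limit persists in the commanded pose (tool z = (0.025, -0.003, -1)), so it can be ratcheted up. I'll do that high up in free air on the side facing +x of the press, where the wrist limit makes the fingers tilt toward the press's +x.

Call:
{"op": "drive_tool", "data": {
  "deltas": [
    [[0,40,-20,0],[0,80,-40,0],[0,120,-60,0],[0,160,-80,0],[0,200,-100,0]]
  ]
}}

```text
t: 14.35
tcp_pos: [-0.2729, 0.3684, 0.3229]
tool_rot: [-0.151, 0.988, -0.013, 0.015]
force: [-0.2, -0.3, -0.1]
finger_gap: 0.0
gripper_force: 0.0
```

Call:
{"op": "drive_tool", "data": {
  "deltas": [
    [[-36,0,-20,0],[-72,0,-40,0],[-108,0,-60,0],[-144,0,-80,0],[-180,0,-100,0]]
  ]
}}

```text
t: 14.77
tcp_pos: [-0.1028, 0.4224, 0.4274]
tool_rot: [-0.151, 0.988, -0.013, 0.015]
force: [-0.2, 0.9, -0.2]
finger_gap: 0.003
gripper_force: 0.0
```

Call:
{"op": "drive_tool", "data": {
  "deltas": [
    [[-40,-10,0,0],[-80,-20,0,0],[-120,-30,0,0],[-160,-42,0,0],[-200,-54,0,0]]
  ]
}}

```text
t: 15.18
tcp_pos: [0.1041, 0.4299, 0.4335]
tool_rot: [-0.151, 0.988, -0.013, 0.015]
force: [-0.4, 1.1, 0.7]
finger_gap: -0.005
gripper_force: 0.0
```

Call:
{"op": "drive_tool", "data": {
  "deltas": [
    [[-32,-25,0,0],[-64,-50,0,0],[-96,-75,0,0],[-130,-100,0,0],[-160,-125,0,0]]
  ]
}}

```text
t: 15.6
tcp_pos: [0.2938, 0.3576, 0.4413]
tool_rot: [-0.151, 0.988, -0.013, 0.015]
force: [1.1, 0.5, 1.0]
finger_gap: -0.0
gripper_force: 0.0
```

Call:
{"op": "drive_tool", "data": {
  "deltas": [
    [[-8,-40,0,0],[-16,-80,0,0],[-24,-120,0,0],[-32,-160,0,0],[-40,-200,0,0]]
  ]
}}

```text
t: 16.02
tcp_pos: [0.3896, 0.178, 0.4483]
tool_rot: [-0.151, 0.988, -0.013, 0.015]
force: [0.9, 0.6, 0.3]
finger_gap: -0.0
gripper_force: 0.0
```

```bash
python3 -c "
from h import *
where()"
```

```text
t 16.02 press mm [-364.4  -25.   448.3] yaw off 0.003 toolz [ 0.034 -0.021 -0.999] F(press) [-0.3  1.   0.3] gap -0.0 q [ 0.19  0.02  1.51 -0.03  1.59 -1.69]
```

Call:
{"op": "drive_tool", "data": {
  "deltas": [
    [[0,0,0,0.124],[0,0,0,0.248],[0,0,0,0.372],[0,0,0,0.496],[0,0,0,0.62]]
  ]
}}

```text
t: 16.43
tcp_pos: [0.3893, 0.1795, 0.4481]
tool_rot: [0.161, 0.987, -0.008, 0.018]
force: [-0.8, 0.1, -0.0]
finger_gap: 0.007
gripper_force: 0.0
```

Call:
{"op": "drive_tool", "data": {
  "deltas": [
    [[0,0,0,0.124],[0,0,0,0.248],[0,0,0,0.372],[0,0,0,0.496],[0,0,0,0.62]]
  ]
}}

```text
t: 16.85
tcp_pos: [0.3891, 0.1798, 0.4481]
tool_rot: [0.454, 0.891, -0.002, 0.019]
force: [-0.4, -0.1, 0.1]
finger_gap: -0.0
gripper_force: 0.0
```

Call:
{"op": "drive_tool", "data": {
  "deltas": [
    [[0,0,0,0.124],[0,0,0,0.248],[0,0,0,0.372],[0,0,0,0.496],[0,0,0,0.62]]
  ]
}}

```text
t: 17.27
tcp_pos: [0.3891, 0.1798, 0.4481]
tool_rot: [0.704, 0.71, 0.004, 0.019]
force: [-0.1, 1.2, -0.2]
finger_gap: 0.002
gripper_force: 0.0
```

Call:
{"op": "drive_tool", "data": {
  "deltas": [
    [[0,0,0,0.124],[0,0,0,0.248],[0,0,0,0.372],[0,0,0,0.496],[0,0,0,0.62]]
  ]
}}

```text
t: 17.68
tcp_pos: [0.3891, 0.1798, 0.4481]
tool_rot: [0.887, 0.461, 0.01, 0.017]
force: [0.2, 0.1, -1.0]
finger_gap: 0.002
gripper_force: 0.0
```

Call:
{"op": "drive_tool", "data": {
  "deltas": [
    [[0,0,0,0.124],[0,0,0,0.248],[0,0,0,0.372],[0,0,0,0.496],[0,0,0,0.62]]
  ]
}}

```text
t: 18.1
tcp_pos: [0.3891, 0.1798, 0.4481]
tool_rot: [0.986, 0.168, 0.015, 0.013]
force: [-0.2, 0.4, -0.3]
finger_gap: 0.001
gripper_force: 0.0
```

Call:
{"op": "drive_tool", "data": {
  "deltas": [
    [[0,0,0,0.04],[0,0,0,0.04]]
  ]
}}

```text
t: 18.27
tcp_pos: [0.3891, 0.1799, 0.4481]
tool_rot: [0.988, 0.151, 0.015, 0.013]
force: [-0.9, -0.7, -0.3]
finger_gap: 0.003
gripper_force: 0.0
```

```bash
python3 -c "
from h import *
where()"
```

```text
t 18.27 press mm [-366.3  -24.9  448.1] yaw off -3.139 toolz [ 0.033 -0.021 -0.999] F(press) [ 0.4 -1.1 -0.3] gap 0.0 q [ 0.19  0.02  1.51 -0.03  1.59  1.46]
```

Call:
{"op": "drive_tool", "data": {
  "deltas": [
    [[0,40,0,0],[0,80,0,0],[0,120,0,0],[0,160,0,0],[0,200,0,0]]
  ]
}}

```text
t: 18.68
tcp_pos: [0.4491, -0.0121, 0.4544]
tool_rot: [0.988, 0.153, 0.015, 0.013]
force: [0.4, 0.3, 0.4]
finger_gap: 0.001
gripper_force: 0.0
```

Call:
{"op": "drive_tool", "data": {
  "deltas": [
    [[-6,38,0,0],[-14,75,0,0],[-26,110,0,0],[-40,145,0,0],[-60,175,0,0]]
  ]
}}

```text
t: 19.1
tcp_pos: [0.4444, -0.1977, 0.4576]
tool_rot: [0.988, 0.152, 0.015, 0.013]
force: [0.9, 0.7, 0.2]
finger_gap: 0.004
gripper_force: 0.0
```

Call:
{"op": "drive_tool", "data": {
  "deltas": [
    [[-30,25,0,0],[-60,48,0,0],[-90,70,0,0],[-122,90,0,0],[-155,110,0,0]]
  ]
}}

```text
t: 19.52
tcp_pos: [0.328, -0.3477, 0.4571]
tool_rot: [0.988, 0.153, 0.015, 0.013]
force: [0.6, -0.1, -0.4]
finger_gap: -0.001
gripper_force: 0.0
```

Call:
{"op": "drive_tool", "data": {
  "deltas": [
    [[-30,10,-25,0],[-60,20,-50,0],[-85,25,-80,0],[-98,30,-115,0],[-98,30,-150,0]]
  ]
}}

```text
t: 19.93
tcp_pos: [0.2372, -0.4028, 0.606]
tool_rot: [0.988, 0.15, 0.014, 0.012]
force: [1.1, -1.1, -0.2]
finger_gap: 0.002
gripper_force: 0.0
```

```bash
python3 -c "
from h import *
where()"
```

```text
t 19.93 press mm [ 143.7 -345.   606. ] yaw off -3.137 toolz [ 0.032 -0.019 -0.999] F(press) [ 1.4  0.7 -0.2] gap 0.0 q [-1.3   0.07  1.07  0.03  1.98 -0.02]
```

Call:
{"op": "drive_tool", "data": {
  "deltas": [
    [[0,-28,-28,0],[0,-56,-56,0],[0,-84,-84,0],[0,-112,-112,0],[0,-140,-140,0]]
  ]
}}

```text
t: 20.35
tcp_pos: [0.1926, -0.2633, 0.7424]
tool_rot: [0.988, 0.152, 0.015, 0.013]
force: [0.4, -1.0, 0.4]
finger_gap: 0.003
gripper_force: 0.0
```

```bash
python3 -c "
from h import *
where()"
```

```text
t 20.35 press mm [  -2.7 -345.6  742.4] yaw off 3.141 toolz [ 0.034 -0.021 -0.999] F(press) [1.1 0.  0.4] gap 0.0 q [-1.32 -0.1   0.88  0.04  2.34 -0.02]
```

Call:
{"op": "drive_tool", "data": {
  "deltas": [
    [[0,-28,-28,0],[0,-56,-56,0],[0,-84,-84,0],[0,-112,-112,0],[0,-140,-140,0]]
  ]
}}

```text
t: 20.77
tcp_pos: [0.1556, -0.1383, 0.8416]
tool_rot: [0.988, 0.152, 0.015, 0.031]
force: [-1.2, 0.2, 0.3]
finger_gap: -0.003
gripper_force: 0.0
```

```bash
python3 -c "
from h import *
where()"
```

```text
t 20.77 press mm [-133.1 -343.3  841.6] yaw off -3.14 toolz [ 0.04  -0.056 -0.998] F(press) [-0.5 -1.1  0.3] gap -0.0 q [-1.34 -0.2   0.63  0.05  2.65 -0.02]
```

Call:
{"op": "drive_tool", "data": {
  "deltas": [
    [[0,-20,-34,0],[0,-40,-68,0],[0,-60,-102,0],[0,-80,-136,0],[0,-100,-170,0]]
  ]
}}

```text
t: 21.18
tcp_pos: [0.1647, -0.0882, 0.8438]
tool_rot: [0.987, 0.152, 0.016, 0.042]
force: [-0.6, -0.6, 0.3]
finger_gap: -0.0
gripper_force: 0.0
```

```bash
python3 -c "
from h import *
where()"
```

```text
t 21.18 press mm [-178.2 -319.5  843.8] yaw off -3.14 toolz [ 0.045 -0.078 -0.996] F(press) [ 0.4 -0.7  0.3] gap -0.0 q [-1.15 -0.24  0.65  0.02  2.65  0.14]
```

Call:
{"op": "drive_tool", "data": {
  "deltas": [
    [[0,-28,-28,0],[0,-56,-56,0],[0,-84,-84,0],[0,-112,-112,0],[0,-140,-140,0]]
  ]
}}

```text
t: 21.6
tcp_pos: [0.1621, 0.0082, 0.8464]
tool_rot: [0.987, 0.151, 0.024, 0.055]
force: [0.4, -0.5, 0.0]
finger_gap: -0.005
gripper_force: 0.0
```

```bash
python3 -c "
from h import *
where()"
```

```text
t 21.6 press mm [-270.9 -293.   846.4] yaw off -3.139 toolz [ 0.065 -0.101 -0.993] F(press) [0.6 0.2 0. ] gap -0.01 q [-0.58 -0.27  0.65 -0.1   2.65  0.59]
```

Call:
{"op": "drive_tool", "data": {
  "deltas": [
    [[-9,40,5,0],[-18,80,10,0],[-27,120,15,0],[-36,160,20,0],[-45,200,20,0]]
  ]
}}

```text
t: 22.02
tcp_pos: [0.1772, -0.1608, 0.8464]
tool_rot: [0.986, 0.153, 0.024, 0.056]
force: [1.2, 0.1, 0.2]
finger_gap: -0.004
gripper_force: 0.0
```

Call:
{"op": "drive_tool", "data": {
  "deltas": [
    [[0,30,-5,0],[0,50,-40,0],[0,50,-80,0],[0,50,-120,0],[0,50,-160,0]]
  ]
}}

```text
t: 22.43
tcp_pos: [0.1923, -0.2009, 0.8776]
tool_rot: [0.985, 0.152, 0.027, 0.072]
force: [0.9, 0.1, -0.2]
finger_gap: 0.003
gripper_force: 0.0
```

```bash
python3 -c "
from h import *
where()"
```

```text
t 22.43 press mm [ -62.3 -327.1  877.6] yaw off -3.139 toolz [ 0.075 -0.133 -0.988] F(press) [ 0.1  0.9 -0.2] gap 0.0 q [-1.26 -0.06  0.41  0.06  2.65  0.07]
```

Call:
{"op": "drive_tool", "data": {
  "deltas": [
    [[0,0,-40,0],[0,0,-80,0],[0,0,-120,0],[0,0,-160,0],[0,0,-200,0]]
  ]
}}

```text
t: 22.85
tcp_pos: [0.194, -0.1932, 0.8862]
tool_rot: [0.984, 0.151, 0.03, 0.087]
force: [0.4, 0.1, -0.3]
finger_gap: -0.001
gripper_force: 0.0
```

```bash
python3 -c "
from h import *
where()"
```

```text
t 22.85 press mm [ -69.1 -323.1  886.2] yaw off -3.138 toolz [ 0.086 -0.162 -0.983] F(press) [-0.   0.4 -0.3] gap -0.0 q [-1.24 -0.07  0.38  0.06  2.65  0.08]
```

Call:
{"op": "drive_tool", "data": {
  "deltas": [
    [[0,5,-41,0],[0,10,-82,0],[0,15,-123,0],[0,20,-164,0],[0,25,-205,0]]
  ]
}}

```text
t: 23.27
tcp_pos: [0.1979, -0.1965, 0.8954]
tool_rot: [0.983, 0.151, 0.033, 0.102]
force: [-0.1, -1.3, 0.2]
finger_gap: -0.002
gripper_force: 0.0
```

Call:
{"op": "drive_tool", "data": {
  "deltas": [
    [[0,5,-41,0],[0,10,-82,0],[0,15,-123,0],[0,20,-164,0],[0,25,-205,0]]
  ]
}}

```text
t: 23.68
tcp_pos: [0.1995, -0.1939, 0.9048]
tool_rot: [0.981, 0.15, 0.037, 0.118]
force: [0.8, -0.5, 0.5]
finger_gap: -0.002
gripper_force: 0.0
```

Call:
{"op": "drive_tool", "data": {
  "deltas": [
    [[0,5,-41,0],[0,10,-82,0],[0,15,-123,0],[0,20,-164,0],[0,25,-205,0]]
  ]
}}

```text
t: 24.1
tcp_pos: [0.1999, -0.1877, 0.9139]
tool_rot: [0.979, 0.15, 0.04, 0.133]
force: [-0.8, 0.0, -0.1]
finger_gap: -0.001
gripper_force: 0.0
```

```bash
python3 -c "
from h import *
where()"
```

```text
t 24.1 press mm [ -72.7 -315.9  913.9] yaw off -3.134 toolz [ 0.119 -0.249 -0.961] F(press) [-0.2 -0.7 -0.1] gap -0.0 q [-1.2  -0.06  0.28  0.04  2.65  0.11]
```

Call:
{"op": "drive_tool", "data": {
  "deltas": [
    [[0,8,-41,0],[0,16,-82,0],[0,24,-123,0],[0,32,-164,0],[0,40,-205,0]]
  ]
}}

```text
t: 24.52
tcp_pos: [0.2012, -0.1862, 0.923]
tool_rot: [0.977, 0.149, 0.044, 0.149]
force: [0.8, 0.1, 1.0]
finger_gap: 0.003
gripper_force: 0.0
```

Call:
{"op": "drive_tool", "data": {
  "deltas": [
    [[0,8,-41,0],[0,16,-82,0],[0,24,-123,0],[0,32,-164,0],[0,40,-205,0]]
  ]
}}

```text
t: 24.93
tcp_pos: [0.1982, -0.1784, 0.9316]
tool_rot: [0.974, 0.148, 0.047, 0.164]
force: [0.2, -0.0, -0.0]
finger_gap: 0.003
gripper_force: 0.0
```

Call:
{"op": "drive_tool", "data": {
  "deltas": [
    [[0,8,-41,0],[0,16,-82,0],[0,24,-123,0],[0,32,-164,0],[0,40,-205,0]]
  ]
}}

```text
t: 25.35
tcp_pos: [0.1906, -0.1652, 0.9375]
tool_rot: [0.972, 0.148, 0.05, 0.176]
force: [0.3, 0.3, 0.1]
finger_gap: -0.002
gripper_force: 0.0
```

Call:
{"op": "drive_tool", "data": {
  "deltas": [
    [[0,8,-41,0],[0,16,-82,0],[0,24,-123,0],[0,32,-164,0],[0,40,-205,0]]
  ]
}}

```text
t: 25.77
tcp_pos: [0.1845, -0.1495, 0.9428]
tool_rot: [0.97, 0.148, 0.053, 0.188]
force: [-0.9, 0.1, 0.1]
finger_gap: 0.005
gripper_force: 0.0
```

```bash
python3 -c "
from h import *
where()"
```

```text
t 25.77 press mm [-113.7 -319.1  942.8] yaw off -3.128 toolz [ 0.157 -0.349 -0.924] F(press) [-0.4 -0.8  0.1] gap 0.0 q [-1.2  -0.12  0.22  0.04  2.65  0.11]
```

Call:
{"op": "drive_tool", "data": {
  "deltas": [
    [[0,-31,-27,0],[0,-62,-54,0],[0,-93,-81,0],[0,-124,-108,0],[0,-155,-135,0]]
  ]
}}

```text
t: 26.18
tcp_pos: [0.1659, -0.0443, 0.9474]
tool_rot: [0.967, 0.147, 0.056, 0.203]
force: [-0.9, -0.6, 0.7]
finger_gap: 0.003
gripper_force: 0.0
```

```bash
python3 -c "
from h import *
where()"
```

```text
t 26.18 press mm [-219.7 -305.2  947.4] yaw off -3.126 toolz [ 0.168 -0.376 -0.911] F(press) [ 0.4 -1.   0.7] gap 0.0 q [-0.37 -0.12  0.22 -0.65  2.65  0.26]
```

Call:
{"op": "drive_tool", "data": {
  "deltas": [
    [[0,-31,-27,0],[0,-62,-54,0],[0,-93,-81,0],[0,-124,-108,0],[0,-155,-135,0]]
  ]
}}

```text
t: 26.6
tcp_pos: [0.15, 0.0357, 0.9447]
tool_rot: [0.962, 0.148, 0.069, 0.22]
force: [0.8, -0.6, 0.7]
finger_gap: -0.002
gripper_force: 0.0
```

```bash
python3 -c "
from h import *
where()"
```

```text
t 26.6 press mm [-300.7 -296.3  944.7] yaw off -3.124 toolz [ 0.199 -0.403 -0.893] F(press) [0.8 0.6 0.7] gap -0.0 q [ 0.44 -0.05  0.22 -1.23  2.65  0.51]
```

Tool tilt is now about 0.46 rad toward the press. I'll go to the front of the press with it.

```bash
cat >> h.py <<'E'
def go(*T):
    s=manip.sense();r=R.from_quat(s['tool_rot']).as_matrix();p=np.array(s['tcp_pos'])
    for t in T:
        w=O+(PX*t[0]+PY*t[1])/1000+[0,0,t[2]/1000];d=r.T@(w-p)*1000;print('to',t,'delta',d.round(0),'rows>=',int(np.ceil(np.linalg.norm(d)/40)));p=w
E
python3 -c "
from h import *
go((-280,-20,700),(-280,0,250),(-180,0,120))"
```

```text
to (-280, -20, 700) delta [259. -94. 247.] rows>= 10
to (-280, 0, 250) delta [ -11. -200.  403.] rows>= 12
to (-180, 0, 120) delta [-11.  32. 161.] rows>= 5
```

Call:
{"op": "drive_tool", "data": {
  "deltas": [
    [[26,-9,25,0],[52,-18,50,0],[78,-28,74,0],[104,-38,99,0],[130,-47,124,0]]
  ]
}}

```text
t: 27.02
tcp_pos: [0.287, 0.0676, 0.8197]
tool_rot: [0.962, 0.15, 0.069, 0.219]
force: [-0.3, -0.1, 1.1]
finger_gap: -0.002
gripper_force: 0.0
```

Call:
{"op": "drive_tool", "data": {
  "deltas": [
    [[26,-9,25,0],[52,-18,50,0],[78,-28,74,0],[104,-38,99,0],[130,-47,124,0]]
  ]
}}

```text
t: 27.43
tcp_pos: [0.4227, 0.0988, 0.6967]
tool_rot: [0.962, 0.149, 0.068, 0.22]
force: [0.4, 0.6, 0.4]
finger_gap: 0.0
gripper_force: 0.0
```

```bash
python3 -c "
from h import *
where()
go((-280,0,250))"
```

```text
t 27.43 press mm [-278.9  -17.2  696.7] yaw off -3.126 toolz [ 0.197 -0.402 -0.894] F(press) [-0.5  0.6  0.4] gap 0.0 q [ 0.3   0.03  0.96 -0.51  2.02  1.31]
to (-280, 0, 250) delta [ -12. -199.  400.] rows>= 12
```

Call:
{"op": "drive_tool", "data": {
  "deltas": [
    [[-1,-17,33,0],[-2,-34,67,0],[-3,-50,100,0],[-4,-67,133,0],[-5,-83,167,0]]
  ],
  "jaw": 28
}}

```text
t: 27.85
tcp_pos: [0.4283, 0.1011, 0.5099]
tool_rot: [0.962, 0.149, 0.068, 0.22]
force: [0.7, 0.3, 0.3]
finger_gap: 0.33
gripper_force: 0.0
```

Call:
{"op": "drive_tool", "data": {
  "deltas": [
    [[-1,-17,33,0],[-2,-34,67,0],[-3,-50,100,0],[-4,-67,133,0],[-5,-83,167,0]]
  ]
}}

```text
t: 28.27
tcp_pos: [0.4352, 0.1039, 0.3239]
tool_rot: [0.962, 0.149, 0.069, 0.22]
force: [-0.2, 0.4, -0.3]
finger_gap: 0.329
gripper_force: 0.0
```

Call:
{"op": "drive_tool", "data": {
  "deltas": [
    [[-1,-17,33,0],[-2,-33,66,0],[-2,-33,66,0]]
  ]
}}

```text
t: 28.52
tcp_pos: [0.4335, 0.1037, 0.2454]
tool_rot: [0.962, 0.15, 0.061, 0.22]
force: [-1.4, -0.2, -0.6]
finger_gap: 0.327
gripper_force: 0.0
```

```bash
python3 -c "
from h import *
where()
go((-230,0,130))
i=vision.snapshot('scene')[20:270,200:440,::-1]
j=vision.snapshot('wrist')[:,:,::-1]
i=cv2.resize(i,(400,416))[:400];j=cv2.resize(j,(400,250))
o=np.zeros((400,800,3),'uint8');o[:,:400]=i;o[:250,400:]=j
cv2.imwrite('pics/p4.png',np.clip(o*1.5,0,255))"
```

```text
t 28.52 press mm [-280.3   -5.5  245.4] yaw off -3.133 toolz [ 0.184 -0.405 -0.896] F(press) [-0.2 -1.4 -0.6] gap 0.33 q [ 0.3   0.28  1.87 -0.55  1.    1.86]
to (-230, 0, 130) delta [ -1.  -6. 126.] rows>= 4[ WARN:0@1.449] global loadsave.cpp:1063 imwrite_ Unsupported depth image for selected encoder is fallbacked to CV_8U.
```

View pics/p4.png

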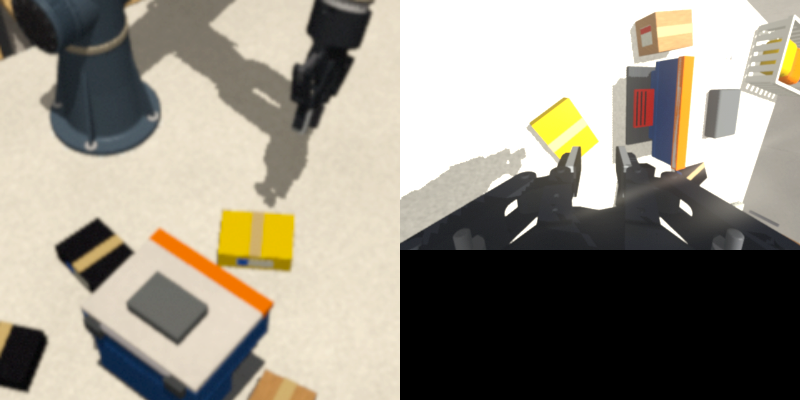

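Wrist view: the treadle is at p4 (642,108), the jaws are open 28 mm and tilted toward it, and the yellow box is at (563,130). I'll approach from above, clear of the yellow box.

```bash
python3 -c "
from h import *
where()
for c in [(240,213),(274,240),(254,265),(222,238)]: print(toP(plane('top',c,.038)).round(0))
go((-200,5,180),(-115,5,90),(-112,5,32),(-86,5,30))"
```

```text
t 28.62 press mm [-279.8   -0.9  251.5] yaw off -3.128 toolz [ 0.195 -0.403 -0.894] F(press) [-0.3  0.5  0.2] gap 0.33 q [ 0.3   0.27  1.86 -0.55  1.01  1.86]
[-245.   27.   38.]
[-174.  -71.   38.]
[-244. -121.   38.]
[-309.  -27.   38.]
to (-200, 5, 180) delta [ -0.  40. 100.] rows>= 3
to (-115, 5, 90) delta [ -7.  36. 118.] rows>= 4
to (-112, 5, 32) delta [ -4. -23.  53.] rows>= 2
to (-86, 5, 30) delta [-1. 22. 13.] rows>= 1
```

Call:
{"op": "drive_tool", "data": {
  "deltas": [
    [[0,13,33,0],[0,27,67,0],[0,40,100,0],[-3,58,135,0],[-5,68,170,0]]
  ]
}}

```text
t: 29.03
tcp_pos: [0.489, -0.0254, 0.1329]
tool_rot: [0.961, 0.148, 0.073, 0.221]
force: [0.7, -0.2, -0.2]
finger_gap: 0.327
gripper_force: 0.0
```

Call:
{"op": "drive_tool", "data": {
  "deltas": [
    [[-2,8,30,0],[-3,8,48,0],[-4,0,65,0],[-5,-8,85,0],[-5,-8,85,0]]
  ]
}}

```text
t: 29.45
tcp_pos: [0.4969, -0.0536, 0.0496]
tool_rot: [0.962, 0.148, 0.069, 0.22]
force: [-0.8, 0.1, 0.6]
finger_gap: 0.326
gripper_force: 0.0
```

```bash
python3 -c "
from h import *
where()
go((-112,5,32),(-86,5,30))"
```

```text
t 29.45 press mm [-111.2    7.7   49.6] yaw off -3.124 toolz [ 0.199 -0.403 -0.893] F(press) [-0.3 -0.7  0.6] gap 0.33 q [-0.09  0.67  2.04 -1.16  0.43  2.25]
to (-112, 5, 32) delta [-4. -8. 15.] rows>= 1
to (-86, 5, 30) delta [-1. 22. 13.] rows>= 1
```

Call:
{"op": "drive_tool", "data": {
  "deltas": [
    [[-2,-4,8,0],[-4,-6,13,0],[-4,0,16,0],[-4,6,19,0]]
  ]
}}

```text
t: 29.78
tcp_pos: [0.4986, -0.0672, 0.0377]
tool_rot: [0.961, 0.149, 0.071, 0.221]
force: [-0.0, 0.1, 1.4]
finger_gap: 0.33
gripper_force: 0.0
```

Call:
{"op": "drive_tool", "data": {
  "deltas": [
    [[0,3,2,0],[0,6,3,0],[0,8,4,0]]
  ]
}}

```text
t: 30.03
tcp_pos: [0.4996, -0.0706, 0.0368]
tool_rot: [0.962, 0.151, 0.072, 0.216]
force: [-8.3, 39.5, 18.5]
finger_gap: 0.329
gripper_force: 0.0
```

```bash
python3 -c "
from h import *
where()
go((-86,5,30))
i=vision.snapshot('scene')[80:280,240:400,::-1]
j=vision.snapshot('wrist')[:,:,::-1]
i=cv2.resize(i,(400,500));j=cv2.resize(j,(400,250))
o=np.zeros((500,800,3),'uint8');o[:,:400]=i;o[:250,400:]=j
cv2.imwrite('pics/p5.png',np.clip(o*1.5,0,255).astype('uint8'))"
```

```text
t 30.03 press mm [-94.1   5.2  36.8] yaw off -3.128 toolz [ 0.204 -0.394 -0.896] F(press) [-40.1   4.   18.5] gap 0.33 q [-0.13  0.69  2.05 -1.26  0.39  2.31]
to (-86, 5, 30) delta [-1.  4. 10.] rows>= 1
```

View pics/p5.png

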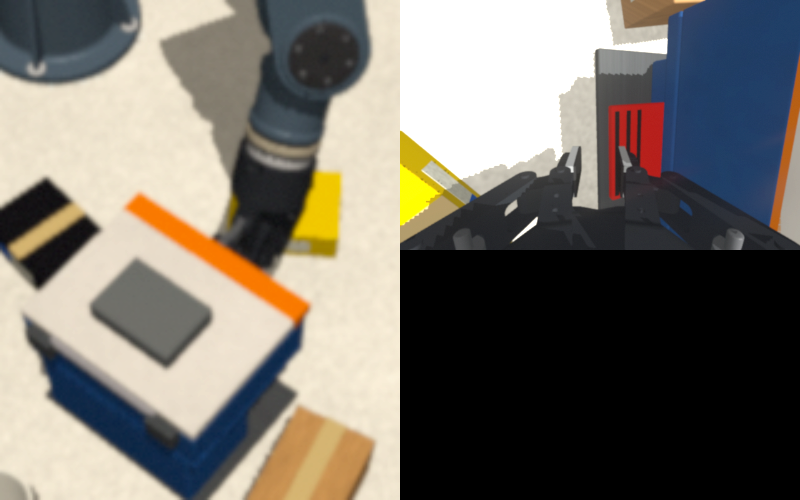

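The gripper's knuckle touches the front of the press (40 N), with the near finger already over the treadle (p5 (628,165) against the treadle at (635,150)). I'll back off a few mm and go down.

Call:
{"op": "drive_tool", "data": {
  "deltas": [
    [[0,-7,-3,0],[0,-10,-5,0],[0,-10,-5,0]]
  ],
  "jaw": 36
}}

```text
t: 30.38
tcp_pos: [0.4961, -0.0645, 0.0365]
tool_rot: [0.962, 0.148, 0.07, 0.22]
force: [0.6, 1.5, 0.1]
finger_gap: 0.418
gripper_force: 0.0
```

```bash
python3 -c "
from h import *
where()
go((-97,5,30),(-97,5,20),(-97,5,5))"
```

```text
t 30.38 press mm [-101.1    3.7   36.5] yaw off -3.124 toolz [ 0.199 -0.402 -0.894] F(press) [-1.3  1.   0.1] gap 0.42 q [-0.11  0.7   2.05 -1.26  0.41  2.33]
to (-97, 5, 30) delta [1. 1. 8.] rows>= 1
to (-97, 5, 20) delta [-1. -4.  9.] rows>= 1
to (-97, 5, 5) delta [-1. -7. 13.] rows>= 1
```

Call:
{"op": "drive_tool", "data": {
  "deltas": [
    [[0,1,3,0],[0,0,7,0],[0,0,7,0]]
  ]
}}

```text
t: 30.63
tcp_pos: [0.4973, -0.0683, 0.0288]
tool_rot: [0.962, 0.148, 0.069, 0.22]
force: [0.6, -0.2, -0.6]
finger_gap: 0.419
gripper_force: 0.0
```

Call:
{"op": "drive_tool", "data": {
  "deltas": [
    [[0,-1,3,0],[0,-2,5,0],[0,-2,5,0]]
  ]
}}

```text
t: 30.88
tcp_pos: [0.4972, -0.068, 0.0233]
tool_rot: [0.962, 0.148, 0.068, 0.219]
force: [-0.1, 0.9, -0.5]
finger_gap: 0.425
gripper_force: 0.0
```

```bash
python3 -c "
from h import *
where()"
```

```text
t 30.88 press mm [-97.4   3.7  23.3] yaw off -3.124 toolz [ 0.197 -0.402 -0.894] F(press) [-0.9  0.1 -0.5] gap 0.42 q [-0.12  0.73  2.05 -1.32  0.4   2.4 ]
```

Call:
{"op": "drive_tool", "data": {
  "deltas": [
    [[8,0,0,0],[16,0,0,0],[23,0,1,0],[23,0,1,0]]
  ]
}}

```text
t: 31.22
tcp_pos: [0.5213, -0.0607, 0.0247]
tool_rot: [0.962, 0.148, 0.07, 0.22]
force: [0.7, 0.7, 0.8]
finger_gap: 0.421
gripper_force: 0.0
```

Call:
{"op": "drive_tool", "data": {
  "deltas": [
    [[0,-1,2,0],[0,-1,4,0],[0,-1,4,0]]
  ]
}}

```text
t: 31.47
tcp_pos: [0.5191, -0.0618, 0.0201]
tool_rot: [0.962, 0.148, 0.068, 0.219]
force: [-0.0, 0.2, 0.1]
finger_gap: 0.422
gripper_force: 0.1
```

```bash
python3 -c "
from h import *
where()"
```

```text
t 31.47 press mm [-96.7  26.5  20.1] yaw off -3.125 toolz [ 0.196 -0.402 -0.894] F(press) [-0.2  0.1  0.1] gap 0.42 q [-0.1   0.74  1.99 -1.21  0.42  2.3 ]
```

Call:
{"op": "drive_tool", "data": {
  "deltas": [
    [[0,-1,2,0],[0,-2,4,0],[0,-2,5,0]]
  ]
}}

```text
t: 31.72
tcp_pos: [0.5195, -0.0619, 0.0151]
tool_rot: [0.962, 0.148, 0.068, 0.219]
force: [-2.6, 3.7, 3.9]
finger_gap: 0.419
gripper_force: 2.8
```

Call:
{"op": "drive_tool", "data": {
  "deltas": [
    [[0,-1,2,0],[0,-2,4,0],[0,-2,5,0]]
  ]
}}

```text
t: 31.97
tcp_pos: [0.5196, -0.0621, 0.0097]
tool_rot: [0.962, 0.148, 0.068, 0.22]
force: [-4.5, 4.1, 6.1]
finger_gap: 0.421
gripper_force: 4.0
```

```bash
python3 -c "
from h import *
where()"
```

```text
t 31.97 press mm [-96.3  26.8   9.7] yaw off -3.124 toolz [ 0.196 -0.402 -0.894] F(press) [-5.3 -3.   6.1] gap 0.42 q [-0.1   0.76  1.99 -1.26  0.41  2.35]
```

Call:
{"op": "drive_tool", "data": {
  "deltas": [
    [[0,-1,2,0],[0,-2,4,0],[0,-2,5,0]]
  ]
}}

```text
t: 32.22
tcp_pos: [0.5198, -0.0626, 0.0046]
tool_rot: [0.962, 0.148, 0.068, 0.22]
force: [-3.5, 4.2, 8.1]
finger_gap: 0.421
gripper_force: 5.0
```

Call:
{"op": "drive_tool", "data": {
  "deltas": [
    [[0,-0.5,2,0],[0,-1,3,0]]
  ]
}}

```text
t: 32.38
tcp_pos: [0.5199, -0.063, 0.0017]
tool_rot: [0.962, 0.148, 0.068, 0.22]
force: [-5.4, 3.4, 10.2]
finger_gap: 0.426
gripper_force: 5.4
```

Call:
{"op": "drive_tool", "data": {
  "deltas": [
    [[0,-0.5,1,0],[0,-1,2,0]]
  ]
}}

```text
t: 32.55
tcp_pos: [0.52, -0.0634, 0.0001]
tool_rot: [0.962, 0.148, 0.068, 0.221]
force: [-6.9, 5.9, 19.8]
finger_gap: 0.422
gripper_force: 10.9
```

```bash
python3 -c "
from h import *
where()"
```

```text
t 32.55 press mm [-95.   26.8   0.1] yaw off -3.124 toolz [ 0.195 -0.405 -0.893] F(press) [-7.7 -4.8 19.8] gap 0.42 q [-0.1   0.78  1.99 -1.31  0.41  2.41]
```

Call:
{"op": "drive_tool", "data": {
  "deltas": [
    [[0,0,1,0],[0,0,1,0],[0,0,1,0],[0,0,1,0],[0,0,1,0]]
  ]
}}

```text
t: 32.97
tcp_pos: [0.52, -0.0634, 0.0002]
tool_rot: [0.962, 0.148, 0.068, 0.221]
force: [-7.4, 6.7, 19.9]
finger_gap: 0.42
gripper_force: 11.0
```

Call:
{"op": "drive_tool", "data": {
  "deltas": [
    [[0,0,0,0],[0,0,0,0],[0,0,0,0],[0,0,0,0],[0,0,0,0]]
  ]
}}

```text
t: 33.38
tcp_pos: [0.52, -0.0634, 0.0002]
tool_rot: [0.962, 0.148, 0.068, 0.221]
force: [-7.6, 7.6, 19.8]
finger_gap: 0.423
gripper_force: 11.0
```

Call:
{"op": "drive_tool", "data": {
  "deltas": [
    [[0,0,0,0],[0,0,0,0]]
  ]
}}

```text
t: 33.55
tcp_pos: [0.52, -0.0634, 0.0002]
tool_rot: [0.962, 0.148, 0.068, 0.221]
force: [-7.4, 6.8, 19.7]
finger_gap: 0.42
gripper_force: 11.0
```

Call:
{"op": "drive_tool", "data": {
  "deltas": [
    [[0,1,-3,0],[0,2,-7,0],[0,3,-12,0],[0,4,-17,0],[0,5,-22,0]]
  ]
}}

```text
t: 33.97
tcp_pos: [0.5193, -0.0588, 0.0206]
tool_rot: [0.962, 0.148, 0.069, 0.22]
force: [-0.2, -0.2, -0.5]
finger_gap: 0.419
gripper_force: 0.0
```

```bash
python3 -c "
from h import *
where()
go((-125,26,45),(-220,60,200))"
```

```text
t 33.97 press mm [-99.6  27.5  20.6] yaw off -3.124 toolz [ 0.198 -0.402 -0.894] F(press) [ 0.2 -0.3 -0.5] gap 0.42 q [-0.09  0.74  1.99 -1.21  0.42  2.3 ]
to (-125, 26, 45) delta [  1. -12. -33.] rows>= 1
to (-220, 60, 200) delta [  46.  -17. -178.] rows>= 5
```

Felt the stop (force jumped from 10 to 20 N), but the TCP was at z≈0, where the drive may be clamped. To be sure, I'll press again with a narrower jaw, which puts the finger lower relative to the TCP.

Call:
{"op": "drive_tool", "data": {
  "deltas": [
    [[0,4,-8,0],[0,6,-10,0],[0,6,-10,0]]
  ],
  "jaw": 28
}}

```text
t: 34.22
tcp_pos: [0.5192, -0.0598, 0.0322]
tool_rot: [0.962, 0.148, 0.07, 0.219]
force: [-0.2, -0.7, 0.5]
finger_gap: 0.331
gripper_force: 0.0
```

```bash
python3 -c "
from h import *
where()
go((-97,26,24),(-97,26,4))"
```

```text
t 34.22 press mm [-98.6  27.1  32.2] yaw off -3.123 toolz [ 0.199 -0.401 -0.894] F(press) [ 0.7 -0.4  0.5] gap 0.33 q [-0.1   0.71  1.99 -1.16  0.43  2.24]
to (-97, 26, 24) delta [-2. -2.  8.] rows>= 1
to (-97, 26, 4) delta [-1. -9. 18.] rows>= 1
```

Call:
{"op": "drive_tool", "data": {
  "deltas": [
    [[0,0,4,0],[0,-1,8,0],[0,-1,8,0]]
  ]
}}

```text
t: 34.47
tcp_pos: [0.5196, -0.0623, 0.0229]
tool_rot: [0.962, 0.148, 0.068, 0.219]
force: [-0.1, 0.3, 0.3]
finger_gap: 0.327
gripper_force: 0.0
```

Call:
{"op": "drive_tool", "data": {
  "deltas": [
    [[0,-0.5,2,0],[0,-1,4,0],[0,-2,6,0]]
  ]
}}

```text
t: 34.72
tcp_pos: [0.5203, -0.0625, 0.0175]
tool_rot: [0.962, 0.148, 0.069, 0.219]
force: [-0.9, 3.6, 0.6]
finger_gap: 0.326
gripper_force: 1.0
```

Call:
{"op": "drive_tool", "data": {
  "deltas": [
    [[0,-1,2,0],[0,-2,4,0],[0,-2,6,0]]
  ]
}}

```text
t: 34.97
tcp_pos: [0.5208, -0.0628, 0.0113]
tool_rot: [0.962, 0.148, 0.069, 0.219]
force: [-2.9, 6.5, 3.3]
finger_gap: 0.329
gripper_force: 3.4
```

Call:
{"op": "drive_tool", "data": {
  "deltas": [
    [[0,-1,2,0],[0,-2,4,0]]
  ]
}}

```text
t: 35.13
tcp_pos: [0.5208, -0.0629, 0.0071]
tool_rot: [0.962, 0.148, 0.069, 0.219]
force: [-2.5, 4.4, 5.7]
finger_gap: 0.326
gripper_force: 3.5
```

Call:
{"op": "drive_tool", "data": {
  "deltas": [
    [[0,-1,2,0],[0,-1,3,0]]
  ]
}}

```text
t: 35.3
tcp_pos: [0.5209, -0.0632, 0.004]
tool_rot: [0.962, 0.148, 0.069, 0.219]
force: [-4.7, 6.2, 6.4]
finger_gap: 0.331
gripper_force: 4.4
```

```bash
python3 -c "
from h import *
where()"
```

```text
t 35.3 press mm [-94.9  27.7   4. ] yaw off -3.125 toolz [ 0.197 -0.401 -0.895] F(press) [-7.4 -2.6  6.4] gap 0.33 q [-0.1   0.77  1.99 -1.29  0.41  2.38]
```

Call:
{"op": "drive_tool", "data": {
  "deltas": [
    [[0,-1,2,0],[0,-1,3,0]]
  ]
}}

```text
t: 35.47
tcp_pos: [0.521, -0.0635, 0.001]
tool_rot: [0.962, 0.148, 0.068, 0.219]
force: [-4.2, 6.5, 7.5]
finger_gap: 0.33
gripper_force: 5.0
```

Call:
{"op": "drive_tool", "data": {
  "deltas": [
    [[0,-1,2,0],[0,-1,3,0]]
  ]
}}

```text
t: 35.63
tcp_pos: [0.5211, -0.0638, -0.002]
tool_rot: [0.962, 0.148, 0.068, 0.219]
force: [-4.6, 8.2, 9.1]
finger_gap: 0.328
gripper_force: 5.5
```

```bash
python3 -c "
from h import *
where()
cv2.imwrite('pics/w_pressed.png',vision.snapshot('wrist')[:,:,::-1])"
```

```text
t 35.63 press mm [-94.2  27.7  -2. ] yaw off -3.125 toolz [ 0.197 -0.402 -0.894] F(press) [-9.2 -1.9  9.1] gap 0.33 q [-0.1   0.79  1.99 -1.32  0.4   2.41]
```

Call:
{"op": "drive_tool", "data": {
  "deltas": [
    [[0,-0.5,1,0],[0,-1,2,0]]
  ]
}}

```text
t: 35.85
tcp_pos: [0.5213, -0.064, -0.0039]
tool_rot: [0.962, 0.148, 0.068, 0.22]
force: [-4.2, 5.4, 8.7]
finger_gap: 0.329
gripper_force: 5.7
```

Call:
{"op": "drive_tool", "data": {
  "deltas": [
    [[0,-0.5,1,0],[0,-1,2,0]]
  ]
}}

```text
t: 36.02
tcp_pos: [0.5214, -0.0644, -0.0056]
tool_rot: [0.962, 0.148, 0.068, 0.22]
force: [-6.4, 7.6, 18.8]
finger_gap: 0.328
gripper_force: 10.7
```

```bash
python3 -c "
from h import *
where()
cv2.imwrite('pics/w_pressed2.png',vision.snapshot('wrist')[:,:,::-1])"
```

```text
t 36.02 press mm [-93.6  27.8  -5.6] yaw off -3.125 toolz [ 0.197 -0.404 -0.894] F(press) [-9.2 -3.8 18.8] gap 0.33 q [-0.1   0.8   1.99 -1.34  0.4   2.43]
```

Call:
{"op": "drive_tool", "data": {
  "deltas": [
    [[0,0,2,0],[0,0,2,0],[0,0,2,0],[0,0,2,0],[0,0,2,0]]
  ]
}}

```text
t: 36.48
tcp_pos: [0.5215, -0.0646, -0.0059]
tool_rot: [0.961, 0.149, 0.069, 0.221]
force: [-7.2, 11.8, 24.2]
finger_gap: 0.328
gripper_force: 13.9
```

```bash
python3 -c "
from h import *
where()
a=vision.snapshot('wrist')[:,:,::-1]
cv2.imwrite('pics/w3.png',np.clip(a*1.5,0,255).astype('uint8'))"
```

```text
t 36.48 press mm [-93.4  27.8  -5.9] yaw off -3.125 toolz [ 0.198 -0.404 -0.893] F(press) [-13.4  -3.4  24.2] gap 0.33 q [-0.1   0.8   1.99 -1.35  0.4   2.44]
```

View pics/w3.png

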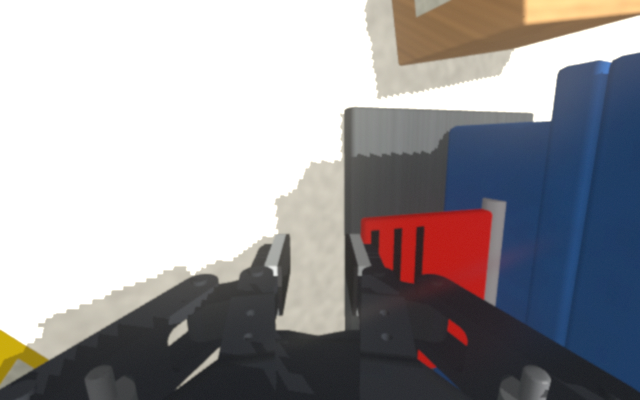

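The treadle is pressed right down: red plate at (430,250) with its front edge under the near finger at (358,245), and the force rises against a hard stop. I'll hold, then release and retreat.

Call:
{"op": "drive_tool", "data": {
  "deltas": [
    [[0,0,0,0],[0,0,0,0],[0,0,0,0],[0,0,0,0],[0,0,0,0]]
  ]
}}

```text
t: 36.95
tcp_pos: [0.5215, -0.0646, -0.0059]
tool_rot: [0.961, 0.149, 0.069, 0.221]
force: [-8.0, 11.7, 24.3]
finger_gap: 0.325
gripper_force: 13.9
```

Call:
{"op": "drive_tool", "data": {
  "deltas": [
    [[0,1,-3,0],[0,2,-7,0],[0,3,-12,0],[0,3,-18,0],[0,3,-25,0]]
  ]
}}

```text
t: 37.37
tcp_pos: [0.5193, -0.0582, 0.0158]
tool_rot: [0.962, 0.148, 0.069, 0.22]
force: [0.4, 0.5, -0.2]
finger_gap: 0.325
gripper_force: 0.0
```

Call:
{"op": "drive_tool", "data": {
  "deltas": [
    [[0,-3,-15,0],[0,-8,-35,0],[0,-12,-65,0],[5,-15,-95,0],[10,-18,-125,0]]
  ]
}}

```text
t: 37.78
tcp_pos: [0.4982, 0.0115, 0.1204]
tool_rot: [0.962, 0.148, 0.068, 0.219]
force: [0.9, 0.2, 0.4]
finger_gap: 0.328
gripper_force: 0.0
```

Call:
{"op": "drive_tool", "data": {
  "deltas": [
    [[0,0,-30,0],[0,0,-60,0],[0,0,-60,0],[0,0,-60,0]]
  ]
}}

```text
t: 38.12
tcp_pos: [0.4882, 0.0357, 0.175]
tool_rot: [0.962, 0.148, 0.071, 0.22]
force: [-0.5, -0.1, -0.1]
finger_gap: 0.329
gripper_force: 0.0
```

```bash
python3 - <<'E'
from h import *
where()
a=cv2.imread('pics/scene0.png');b=vision.snapshot('scene')[:,:,::-1].copy()
f=lambda i,lo,hi,r:[cv2.moments(cv2.inRange(cv2.cvtColor(i[r[0]:r[1],r[2]:r[3]],cv2.COLOR_BGR2HSV),lo,hi))]
for n,r,lo,hi in(('parcel',(240,305,330,395),(8,60,50),(25,255,255)),('screw',(305,350,198,240),(0,150,80),(6,255,255)),('orange',(150,230,225,370),(5,150,120),(20,255,255))):
    for i in(a,b):
        m=f(i,lo,hi,r)[0];print(n,m['m00']/255,m['m10']/max(m['m00'],1)+r[2],m['m01']/max(m['m00'],1)+r[0])
print('tub diff',np.abs(a[265:308,218:260].astype(int)-b[265:308,218:260]).mean())
t=vision.snapshot('top')[:,:,::-1];m=cv2.inRange(cv2.cvtColor(t[180:235,285:320],cv2.COLOR_BGR2HSV),(0,120,50),(6,255,255));t0=cv2.imread('pics/top0.png');m0=cv2.inRange(cv2.cvtColor(t0[180:235,285:320],cv2.COLOR_BGR2HSV),(0,120,50),(6,255,255));print('treadle red',m0.sum()/255,m.sum()/255)
E
```

```text
t 38.12 press mm [-199.    26.3  175. ] yaw off -3.123 toolz [ 0.201 -0.402 -0.893] F(press) [-0.1 -0.5 -0.1] gap 0.33 q [ 0.12  0.42  1.92 -0.66  0.76  1.87]
parcel 2051.0 362.8561677230619 273.15650901999027
parcel 2053.0 362.8407208962494 273.1456405260594
screw 423.0 218.98817966903073 328.6595744680851
screw 424.0 219.02122641509433 328.6957547169811
orange 1263.0 293.3040380047506 200.39271575613617
orange 698.0 327.29083094555875 182.65616045845272
tub diff 1.6552233296419343
treadle red 2.0 0.0
```

```bash
python3 - <<'E'
from h import *
c=vision.camera_model('scene')
def pj(th):
    e1=np.array([-np.cos(th),np.sin(th)]);e2=np.array([np.sin(th),np.cos(th)]);q=np.array([.08,.16])+.153*e1+.013*e2
    return cv2.projectPoints((O+PX*q[0]+[0,0,q[1]])[None],c['rvec'],c['tvec'],c['camera_matrix'],None)[0].ravel()
print(pj(0),pj(.05),pj(.1))
print(manip.sign_off())
E
```

```text
[325.19473333 181.24740146] [324.91348925 179.6089694 ] [324.52245841 178.07121962]
the job is handed in; nothing more can be done
None
```

I pressed the cover fully home, pushed the treadle to its stop twice, held it about a second each time and let it spring back, then handed the job in; no verdict came back. The first press came after the cover was home; the second was to be sure of the stop. Once, a gripper knuckle bumped the front of the press at about 40 N, right at the limit for the gripper's body. The parcel, tub and screwdriver show no shift in the last picture.

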